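Fold the lid stand flat and lock its quarter-turn stud

TASK

Fold the raised flap of the aluminium lid stand flat down onto its base. Then use the key that stands in the wooden block: with its blade in the slot of the flap's stud, press the stud down and turn it a quarter turn clockwise until it springs up into its catch and stays there. Finally lower the key into the round glass dish, without dropping it in from a height, and leave the dish and the other things on the ledge where they are.

Things in the scene. Friction and masses are not known exactly. Their poses are not given: they have to be found in the camera images.
- flap (a joint): angle of the lid stand's flap, rad: 0 = flat on the base, 1.57 = upright; starts raised (1.25 to 1.75). The hinge is stiff (0.35 N m of friction: a push of 2 to 5 N near the free edge), so the flap stays at any angle where it is left and has to be pushed all the way down.
- flap_hinge (a point): middle of the flap's hinge line, 38 mm above the ledge. Turns with the flap: x along the hinge, -y along the flap to its free edge, z out of its outer face (up when flat). The flap is an aluminium plate 150 mm wide, 172 mm long, 4 mm thick (z -2 to +2). Pushing on the outer face, against z, folds it down.
- flap_edge (a point): point on the outer face of the flap on its centre line, 145 mm from the hinge and 27 mm short of the free edge: a good place to push. Same axes as flap_hinge. The stud's collar (62 mm across, 6 mm high) ends 22 mm from this point, towards the hinge.
- stud: head of the stud set in the flap, 92 mm from the hinge on the flap's centre line: steel disc 40 mm across with one slot right across it, 7 mm wide, 6 mm deep, in a raised collar (6 mm). Origin: middle of the slot's floor, 6 mm below the head's top (unpressed, flap flat: 46 mm above the ledge). x along the slot, z out of the head.
- stud_press (a joint): how far the stud is pressed in, m: 0 = sprung out (start), 0.011 = bottom. Spring: 3 N to start moving, 9.6 N at the bottom. With the flap flat it turns only while pressed in more than 0.007; turned fully and let go it springs back only to about 0.0035 and stays in its catch.
- stud_turn (a joint): turn of the stud, rad, clockwise seen from above: 0 = start (slot at 45 degrees to the stand's sides), the catch is at 1.57, a stop at 1.62. It turns easily (about 0.1 N m). The blade has about 0.15 rad of play in the slot, so the key has to be turned that much further.
- key_mid (a point): centre of the key, half-way up, z up. It stands upright, 75 mm tall: blade at the bottom 28 mm wide (x), 3 mm thick (y), 12 mm high; round shank 10 mm thick up to 30 mm from the bottom; black plastic grip 44 mm wide (x), 16 mm thick (y), from 30 to 75 mm. So the blade's foot is 37.5 mm below this point and the middle of the grip 15 mm above it.
- block: wooden block 90 by 70 by 35 mm, fixed to the ledge, with the hole that holds the key. Origin: centre of its underside.
- dish: round loose glass dish, empty, 176 mm across the rim, 40 mm high, inside floor 6 mm above the ledge and about 114 mm across. Origin: centre of its underside. The key is to end lying or leaning in it.
- tagine: terracotta tagine with its conical lid, 224 mm across, 209 mm high. Bystander. Origin: centre of its underside.
- grinder: black plastic spice grinder, 62 mm across, 146 mm high. Bystander. Origin: centre of its underside.
- dipper: wooden honey dipper lying on the ledge, 160 mm long, 30 mm thick at its head. Bystander. Origin: on the ledge under its length, the head towards its +x.
- ramekin: white ceramic ramekin, 72 mm across, 42 mm high. Bystander. Origin: centre of its underside.
- potlid: steel pot lid lying flat, 150 mm across, 48 mm high with its knob. Bystander. Origin: centre of its underside.
- spoon: wooden spoon lying on the ledge. Bystander.
- stand: base of the lid stand: aluminium tray 150 (x) by 180 (y) by 36 mm high, fixed to the ledge, the flap hinged on its +y side. With the flap flat its outer face lies 40 mm above the ledge. Origin: centre of its underside, z up.
- key: the key, about 70 g. Origin: middle of the blade's foot, axes as key_mid. At the start it hangs loosely in the block, the shoulders of its grip on the block's top, its foot 5 mm above the ledge; lift it straight up 40 mm to free it.
Not all that is in view belongs to the job. What is shaped like the stand but blue or green is not meant.

How it is judged:
On the way, in this order (a step that is already met when the one before it is completed fails the run):
1. the flap is folded flat onto the base (under 0.04 rad), the stud not yet turned (value of joint flap below 0.04 rad and value of joint stud_turn below 0.3 rad), for 0.2 s.
2. the stud, pressed in by the key, has been turned past 0.8 rad (value of joint stud_press above 0.0055 m and value of joint stud_turn above 0.8 rad and contact force between key and stud above 0.5 N).
3. the stud is in its catch: turned past 1.4 rad and sprung back to 2 to 5 mm, with the key out of its slot (value of joint stud_turn above 1.4 rad and value of joint stud_press between 0.002 and 0.005 m and distance between key_mid and stud above 0.05 m), for 0.2 s.
At the end, for the whole second after the job is handed in: The flap lies flat (under 0.04 rad), the stud is in its catch (turned more than 1.4 rad and sprung back to 2 to 5 mm of press), and the key rests let go in the glass dish, its centre within 75 mm of the dish's centre and less than 65 mm above the ledge, the dish standing level (within 0.1 rad) (value of joint flap below 0.04 rad and value of joint stud_turn above 1.4 rad and value of joint stud_press between 0.002 and 0.005 m and horizontal distance between key_mid and dish below 0.075 m and height (world z) of key_mid below 0.065 m and contact force between key and dish above 0.1 N and angle between dish's own z axis and vertical below 0.1 rad and velocity of joint flap below 0.05 rad/s and linear speed of key below 0.03 m/s); the robot touches nothing.
It fails at once if the key falls into the dish from a height (faster than 0.9 m/s) (horizontal distance between key_mid and dish below 0.1 m and linear speed of key above 0.9 m/s and contact force between the fingers and key below 0.2 N).
It fails at once if a bystander is moved by more than 30 mm (distance of any of tagine, grinder, dipper, ramekin, potlid, spoon from where it was at the start of the episode above 0.03 m).
It fails at once if the dish is pushed more than 50 mm from its place (distance of dish from where it was at the start of the episode above 0.05 m).
It also fails if it takes over 67 s, if anything falls off the work surface, if the arm or the gripper's body presses on something with over 40 N, if the wrist force passes 120 N, or if a joint passes its speed limit or range.

ROBOT

A 7-joint arm with a two-finger parallel gripper is mounted at the origin on the work surface. World frame = base frame: x ahead of the robot, y to its left, z up, the work surface at z = 0. Lengths are in m, angles in rad, forces in N, time in s.
With the tool pointing down it reaches from about 0.4 to 0.85 m from the base axis. Payload 4.5 kg.
Tool frame: the origin (TCP) lies between the finger pads; the fingertips stand 19 mm ahead of it and the grasp point (between the pads) is the TCP; z points along the fingers, y is the direction in which the jaws open and shut (so a half turn about z gives the same grasp; the last joint's range is limited). The gripper opens to 88 mm and grips with 3 to 60 N. Pads are 18 mm wide; open, the fingers measure 123 mm over their backs; the gripper's body (75 mm by 187 mm) begins 45 mm behind the grasp point.
Start: joints at [-1.072, 0.689, -0.195, 1.565, 0.157, 0.902, -0.215], TCP at [0.28, 0.559, 0.23] pointing down, gripper open.
Joint ranges: [-3.01, 3.01], [-0.46, 2.08], [-1.47, 1.51], [0.13, 2.56], [-1, 4.14], [0.04, 2.09], [-2.66, 2.66]. Speed limits (rad/s): [2.57, 2.57, 3.14, 3.14, 3.14, 3.14, 3.14].

INTERFACE

Orientations are given as a unit quaternion [x, y, z, w].
In Python, from plant import status, snapshot, finish_job, cut_out, tip_of gives the robot as it stands. The module is installed in compiled form; this text tells all that it offers.
- The arm moves only by the tool carry_out, never from a script. Its arguments are lists of equal length, an entry for each row: "linear": the shift along the world's x, y, z in m, a list of three; "roll": the turn about the world's z in rad. A call has 1 to 8 rows; each row is the pose to reach, as a shift and turn from the pose measured when the call began; what a row does not reach only later rows make up. A row lasts 1/12 s, in which the tool goes at most 41.7 mm and 7.16 degrees, less where a joint would pass 70% of its speed; a pose out of reach is approached as far as the arm can. A call with a gripper value outside its range is refused whole. "gripper" is the opening, from 0 (shut) to 1 (fully open), set as the call begins (left out, the last holds). The fingers move at their own pace and stop on an object; "grip_force" is the grip in N (left out, the last holds). Time passes only in rows, so rows that repeat a pose let the fingers close. It gives the time, the measured TCP pose, the force and the opening at its end, in the units of the state.
- status.get_state(): the state, without advancing time (a new reading comes with each control period).
- snapshot(name): name is "side" or "top" or "wrist"; returns a dict with "img" (400x640x3 uint8, red, green, blue), "range_z" (400x640 float32, m along the optical axis (not along the pixel's ray), 0 where there is no reading), "fx", "fy", "cx", "cy" (pixels), "k1" (the pictures are not rectified: a ray, as slopes to the right and down, at radius r is drawn at 1 + k1 r^2 times it, then the intrinsics apply), "world_from_camera" (4x4, takes a point from camera to world coordinates). Camera axes: x right, y down, z forward; pixel columns grow to the right and rows downward; lengths in m; the calibration is good to about 2 mm. A picture is of the moment at which its call begins.
- finish_job(): hands the job in, once; it reports no verdict.
Trained networks look in a picture, given as the dict that the camera call returned (one of the last four; its "shot" number tells which), for a name from the list of things; names that differ only in an ending like _2 or _b are one class to them, and where a whole thing is asked for, a point or a joint stands for the part that bears it (a point fixed in the world has none). Each returns a list of dicts, best first, with "confidence" (0 to 1); they miss things now and then, are a little off and sometimes report something else, mostly with a low value. They report only what shows in the picture. A call takes as long as a camera call. They do not tell look-alikes from the thing itself.
- cut_out(picture, query): "region" (400x640 bool, what is visible of it) and "pixel" ([column, row] in pixels, amid what is visible of it).
- tip_of(picture, query): "pixel" ([column, row] in pixels: a listed point, or the origin of a listed thing).
The state is a dict: "clock": time; "q": joint angles; "qd": joint speeds; "joint_torque": joint torques, N m; "tool_pos": TCP position; "eef_rot": TCP orientation; "contact_force": force on the tool from outside, world axes, zero at the start; "moment": the same for the moment, N m; "opening": opening from 0.0 (shut) to 1.0 (fully open).
Only numpy, scipy, OpenCV 4.12 (cv2) and the standard library are available. Lean on these libraries where they do the work, as an engineer would, in place of code of your own. Each camera call takes 0.05 s, during which the arm holds its last target.

## Working session

There is one attempt and no reset: what is moved stays moved. The work goes in short steps, Python scripts to look and compute and a tool call to move; the robot and the scene stay as the last step left them, time stands still between calls to the robot, and variables do not carry over. Pictures are saved under pics/ and viewed, and the job is handed in when it is done.

Besides the shell and the picture viewer there is one more tool, called after "Emit:" by a JSON object that holds its "api" and its "payload". carry_out: Moves the arm, as the interface text tells. Its arguments: {"type":"object","properties":{"linear":{"type":"array"},"roll":{"type":"array"},"gripper":{"type":"number"},"grip_force":{"type":"number"}},"required":["linear","roll"]}

```bash
mkdir -p pics; cat > h.py <<'E'
import numpy as np, cv2
from plant import status, snapshot, finish_job, cut_out, tip_of
def save(p,n): cv2.imwrite('pics/'+n+'.png',cv2.cvtColor(p['img'],cv2.COLOR_RGB2BGR))
def ray(p,uv):
    uv=np.asarray(uv,float).reshape(-1,2)
    d=np.stack([(uv[:,0]-p['cx'])/p['fx'],(uv[:,1]-p['cy'])/p['fy']],1)
    s=d.copy()
    for _ in range(20): s=d/(1+p['k1']*(s**2).sum(1,keepdims=True))
    return s
def pts(p,uv,z=None):
    uv=np.asarray(uv,float).reshape(-1,2)
    s=ray(p,uv)
    if z is None: z=p['range_z'][np.clip(uv[:,1].round().astype(int),0,399),np.clip(uv[:,0].round().astype(int),0,639)]
    c=np.concatenate([s,np.ones((len(s),1))],1)*np.reshape(z,(-1,1))
    T=np.array(p['world_from_camera']); return c@T[:3,:3].T+T[:3,3]
def atz(p,uv,h):
    s=ray(p,uv);T=np.array(p['world_from_camera']);d=np.concatenate([s,np.ones((len(s),1))],1)@T[:3,:3].T
    t=(h-T[2,3])/d[:,2]; return T[:3,3]+d*t[:,None]
def cloud(p,mask):
    v,u=np.nonzero(mask&(p['range_z']>0)); return pts(p,np.stack([u,v],1))
E
python3 - <<'E'
from h import *
print(status.get_state())
for n in ['side','top','wrist']:
    p=snapshot(n); save(p,n+'0')
    print(n,p['fx'],p['k1'],np.round(p['world_from_camera'],3).tolist())
    for q in ['flap','flap_hinge','flap_edge','stud','key_mid','key','block','dish','tagine','grinder','dipper','ramekin','potlid','spoon','stand']:
        r=tip_of(p,q); print(q,[(np.round(a['pixel']).tolist(),round(a['confidence'],2),np.round(pts(p,a['pixel'])[0],3).tolist()) for a in r[:3]])
E
```

```text
{'clock': 0.0, 'q': array([-1.07224222,  0.68998709, -0.19450522,  1.56631592,  0.15732523,
        0.90252753, -0.21507594]), 'qd': array([ 0.00128577, -0.00023193, -0.00023291,  0.00012927,  0.00118539,
       -0.00123031,  0.00053811]), 'joint_torque': array([-2.69878374e-04, -5.27564979e+01, -1.26706615e+00, -1.53421909e+01,
       -5.26655337e-02,  6.76082738e-03,  1.59438055e-04]), 'tool_pos': array([0.2798952 , 0.55810306, 0.2289154 ]), 'eef_rot': array([ 2.30235818e-01,  9.73134430e-01, -9.12398244e-04, -1.32882644e-04]), 'contact_force': array([-1.09965241,  0.81392529,  0.85717114]), 'moment': array([-0.00482189, -0.02419926,  0.01247702]), 'opening': 0.9998806257994801}
side 395.20080826377955 -0.02720703934980685 [[0.943, -0.217, 0.254, 0.202], [-0.334, -0.579, 0.744, -0.805], [-0.014, -0.786, -0.618, 0.815], [0.0, 0.0, 0.0, 1.0]]Traceback (most recent call last):
  File "<stdin>", line 7, in <module>
ValueError: it knows: block, dipper, dish, flap_edge, flap_hinge, grinder, key, key_mid, potlid, ramekin, spoon, stand, stud, tagine
```

```bash
python3 - <<'E'
from h import *
import pickle
for n in ['side','top','wrist']:
    p=snapshot(n); save(p,n+'1'); pickle.dump(p,open(n+'1.pkl','wb'))
    print(n,p['fx'],p['k1'],np.round(p['world_from_camera'],3).tolist())
    for q in ['flap_hinge','flap_edge','stud','key_mid','block','dish','stand','grinder','tagine']:
        r=tip_of(p,q); print(q,[(np.round(a['pixel']).tolist(),round(a['confidence'],2),np.round(pts(p,a['pixel'])[0],3).tolist()) for a in r[:3]])
print(status.get_state()['clock'])
E
```

```text
side 395.20080826377955 -0.02720703934980685 [[0.943, -0.217, 0.254, 0.202], [-0.334, -0.579, 0.744, -0.805], [-0.014, -0.786, -0.618, 0.815], [0.0, 0.0, 0.0, 1.0]]
flap_hinge [([251.0, 316.0], 0.68, [0.224, -0.233, 0.041]), ([330.0, 195.0], 0.66, [0.556, 0.124, 0.043]), ([216.0, 173.0], 0.64, [0.232, 0.441, 0.003])]
flap_edge [([274.0, 372.0], 0.61, [0.241, -0.384, 0.041]), ([339.0, 222.0], 0.56, [0.551, 0.032, 0.007]), ([333.0, 152.0], 0.55, [0.572, 0.146, 0.186])]
stud [([266.0, 344.0], 0.84, [0.24, -0.322, 0.047]), ([219.0, 191.0], 0.42, [0.222, 0.257, 0.052]), ([333.0, 167.0], 0.38, [0.57, 0.14, 0.136])]
key_mid [([289.0, 172.0], 0.72, [0.465, 0.28, 0.055])]
block [([289.0, 186.0], 0.94, [0.455, 0.259, 0.013])]
dish [([395.0, 318.0], 0.67, [0.547, -0.334, 0.007])]
stand [([342.0, 220.0], 0.9, [0.561, 0.041, 0.003]), ([267.0, 356.0], 0.83, [0.236, -0.349, 0.047]), ([221.0, 201.0], 0.56, [0.224, 0.218, 0.043])]
grinder [([385.0, 178.0], 0.69, [0.77, 0.161, 0.032]), ([295.0, 264.0], 0.24, [0.366, -0.118, 0.044])]
tagine [([267.0, 144.0], 0.69, [0.435, 0.477, 0.061]), ([353.0, 160.0
[... 934 characters left out ...]
, 0.54, [0.75, 0.192, 0.099])]
tagine [([194.0, 226.0], 0.61, [0.413, 0.549, 0.13])]
wrist 336.50925929815185 -0.05823161027628661 [[0.449, 0.855, 0.26, 0.213], [0.894, -0.429, -0.131, 0.593], [-0.0, 0.292, -0.957, 0.384], [0.0, 0.0, 0.0, 1.0]]
flap_hinge [([143.0, 208.0], 0.76, [0.227, 0.369, 0.041])]
flap_edge [([51.0, 261.0], 0.87, [0.23, 0.228, 0.041])]
stud [([74.0, 245.0], 0.97, [0.227, 0.279, 0.053])]
key_mid [([202.0, 382.0], 0.94, [0.453, 0.302, 0.049])]
block [([208.0, 360.0], 0.64, [0.436, 0.317, 0.035])]
dish []
stand [([102.0, 229.0], 0.84, [0.225, 0.312, 0.04]), ([205.0, 358.0], 0.72, [0.431, 0.315, 0.035])]
grinder []
tagine [([390.0, 273.0], 0.96, [0.382, 0.582, 0.104])]
1.55
```

View pics/side1.png

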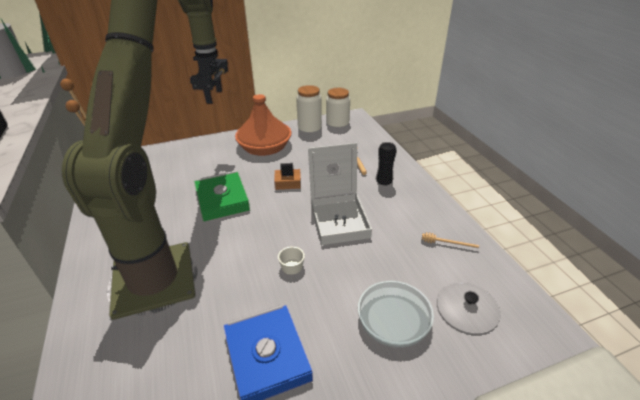

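View pics/top1.png

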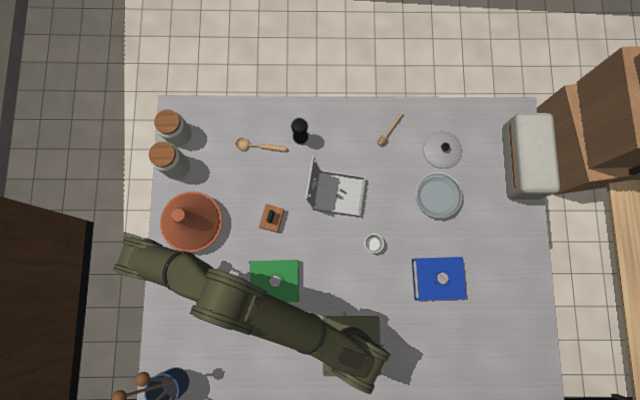

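View pics/wrist1.png

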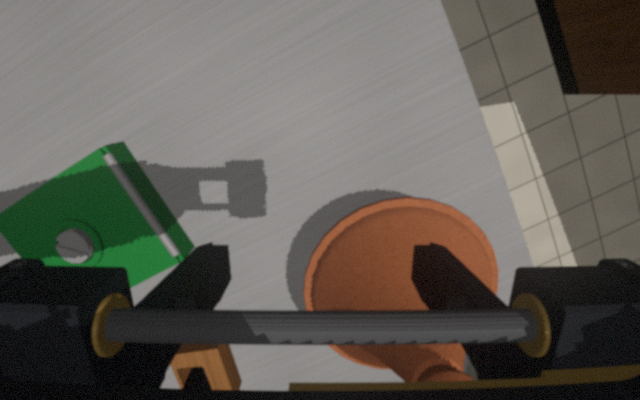

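```bash
python3 - <<'E'
from h import *
import pickle
S=pickle.load(open('side1.pkl','rb'));T=pickle.load(open('top1.pkl','rb'))
def crop(p,x0,y0,x1,y1,k,n):
    cv2.imwrite('pics/'+n+'.png',cv2.resize(cv2.cvtColor(p['img'][y0:y1,x0:x1],cv2.COLOR_RGB2BGR),None,fx=k,fy=k,interpolation=cv2.INTER_CUBIC))
crop(S,260,130,400,250,5,'c1'); crop(T,240,140,380,240,5,'c2')
# full clouds
v,u=np.mgrid[0:400,0:640]
for n,p in (('S',S),('T',T)):
    m=p['range_z']>0
    P=cloud(p,m)
    # stand region
    b=P[(P[:,0]>.42)&(P[:,0]<.70)&(P[:,1]>-.1)&(P[:,1]<.2)&(P[:,2]>.015)]
    print(n,len(b))
    f=b[b[:,2]>.06]
    c=f.mean(0);U,s,V=np.linalg.svd(f-c);print('flap',c,V[2],s,f.min(0),f.max(0), len(f))
    r=b[(b[:,2]>.03)&(b[:,2]<.045)]; print('rim',r.min(0),r.max(0),len(r)); 
    rect=cv2.minAreaRect(r[:,:2].astype(np.float32)*1000);print(rect)
    k=P[(P[:,0]>.38)&(P[:,0]<.52)&(P[:,1]>.2)&(P[:,1]<.36)]
    for lo,hi in((.028,.042),(.055,.1)):
        kk=k[(k[:,2]>lo)&(k[:,2]<hi)];print('key/block',lo,len(kk),kk.mean(0),kk[:,2].max(),cv2.minAreaRect(kk[:,:2].astype(np.float32)*1000))
E
```

```text
S 3190
flap [0.56773613 0.13754235 0.13785028] [-0.15389683 -0.97912561  0.13277351] [2.03398264 1.99984416 0.16919223] [0.4929178  0.10900771 0.06004855] [0.6431027  0.1615881  0.21170164] 2119
rim [ 0.46662984 -0.05804198  0.03010603] [0.64162476 0.13952085 0.04495223] 412
((553.2744750976562, 40.32577133178711), (185.3143768310547, 150.45840454101562), 80.8233871459961)
key/block 0.028 279 [0.45562794 0.280554   0.03523225] 0.041848264396560086 ((458.07568359375, 290.468994140625), (76.16654205322266, 89.81420135498047), 76.61925506591797)
key/block 0.055 108 [0.4571342  0.28757724 0.07179682] 0.08343645445469128 ((457.77587890625, 290.6900329589844), (20.64790916442871, 42.30034255981445), 76.70856475830078)
T 721
flap [0.56282962 0.14286876 0.1496871 ] [ 0.15768412  0.9771087  -0.14280862] [0.9303083  0.87207015 0.06764706] [0.49061633 0.1175632  0.06030807] [0.64061327 0.16527049 0.21586499] 394
rim [ 0.46494626 -0.05617007  0.03001425] [0.63644814 0.13962944 0.04467248] 183
((550.348388671875, 42.28255081176758), (177.1584014892578, 151.7401885986328), 81.25171661376953)
key/block 0.028 371 [0.45495047 0.29566808 0.0360582 ] 0.04197048161398431 ((455.7620544433594, 296.3714599609375), (70.79739379882812, 90.38335418701172), 73.44876098632812)
key/block 0.055 67 [0.45423794 0.29557114 0.0782727 ] 0.09019116760229129 ((455.4388122558594, 296.0895080566406), (15.293651580810547, 43.68869400024414), 74.03065490722656)
```

View pics/c1.png

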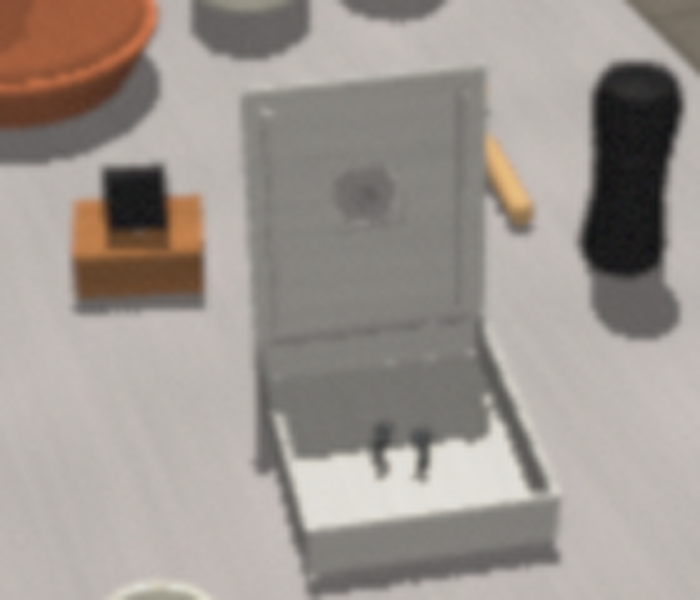

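View pics/c2.png

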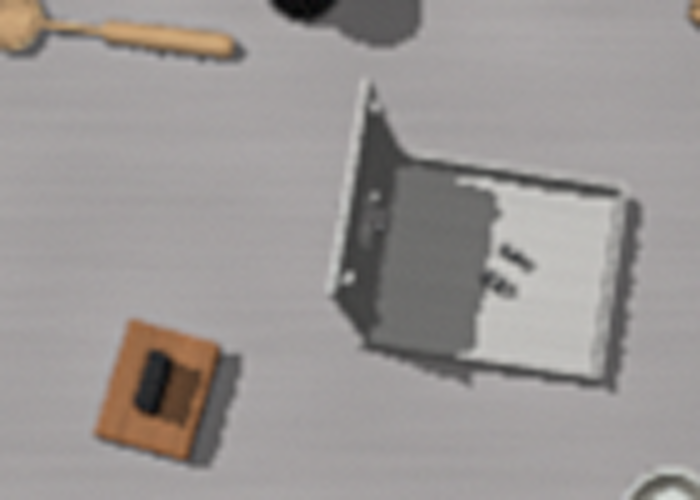

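Side image: the aluminium stand with the raised flap is at (335,195) and is the one I want. The look-alikes are green at (221,195) and blue at (267,350), both already flat. The close crop shows plain grey aluminium with the flap up. The key is in its block at (289,175) and the dish at (395,318).

Emit:
{"api": "carry_out", "payload": {"linear": [[0,0,0.04],[0,0,0.08],[0.3,-0.36,0.09],[0.3,-0.36,0.09],[0.3,-0.36,0.09],[0.3,-0.36,0.09],[0.3,-0.36,0.09],[0.3,-0.36,0.09]], "roll": [0.1,0.185,0.185,0.185,0.185,0.185,0.185,0.185], "gripper": 0, "grip_force": 20}}

```text
clock: 2.22
tool_pos: [0.4412, 0.365, 0.3153]
eef_rot: [0.139, 0.99, 0.0, 0.0]
contact_force: [0.9, -0.1, -0.3]
opening: 0.421
```

Emit:
{"api": "carry_out", "payload": {"linear": [[0.134,-0.168,0],[0.134,-0.168,0],[0.134,-0.168,0],[0.134,-0.168,0],[0.134,-0.168,0],[0.134,-0.168,0],[0.134,-0.168,0],[0.134,-0.168,0]], "roll": [0,0,0,0,0,0,0,0]}}

```text
clock: 2.88
tool_pos: [0.5747, 0.1975, 0.3152]
eef_rot: [0.14, 0.99, 0.001, -0.0]
contact_force: [-0.4, 0.5, 1.3]
opening: 0.006
```

```bash
python3 - <<'E'
from h import *
s=status.get_state();print(s['tool_pos'],s['contact_force'],s['clock'],s['opening'])
p=snapshot('side');save(p,'s2')
E
```

```text
[0.57472795 0.19752048 0.31519218] [-0.4350499   0.49960847  1.27556009] 2.8833 0.005836299181551545
```

View pics/s2.png

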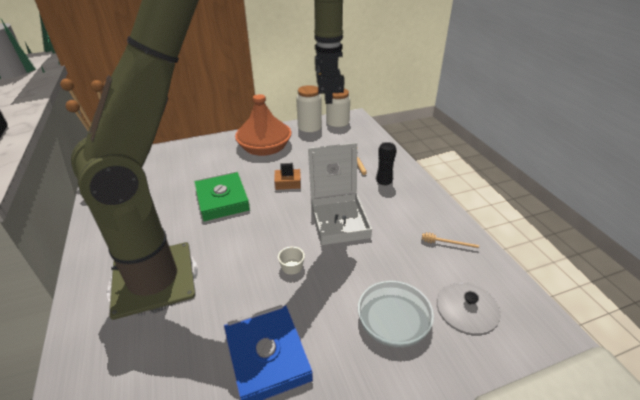

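Emit:
{"api": "carry_out", "payload": {"linear": [[0,0.012,-0.04],[0,0.012,-0.08],[0,0.012,-0.12],[0,0.012,-0.125],[0,0.012,-0.125]], "roll": [0,0,0,0,0]}}

```text
clock: 3.35
tool_pos: [0.5712, 0.2125, 0.1886]
eef_rot: [0.136, 0.991, -0.0, -0.003]
contact_force: [-0.5, 0.2, 0.8]
opening: 0.003
```

```bash
python3 - <<'E'
from h import *
s=status.get_state();print(s['tool_pos'],s['contact_force'],s['clock'])
y=np.array([.156,.988,0]);z=np.array([0,0,1]);H=np.array([.563,.126,.038])
r=.164
for th in np.linspace(1.57,0,17):
    c=H+r*(-np.cos(th)*y+np.sin(th)*z)+.002*(np.sin(th)*y+np.cos(th)*z)
    t=c+.0175*y+.019*z
    print(round(th,2),np.round(t,4),np.round(t-s['tool_pos'],3))
E
```

```text
[0.57119576 0.21250705 0.18863014] [-0.52040416  0.21368817  0.81198845] 3.35
1.57 [0.566  0.1451 0.221 ] [-0.005 -0.067  0.032]
1.47 [0.5635 0.1293 0.2204] [-0.008 -0.083  0.032]
1.37 [0.561  0.1135 0.2182] [-0.01  -0.099  0.03 ]
1.28 [0.5586 0.098  0.2145] [-0.013 -0.114  0.026]
1.18 [0.5562 0.083  0.2092] [-0.015 -0.129  0.021]
1.08 [0.5539 0.0686 0.2025] [-0.017 -0.144  0.014]
0.98 [0.5518 0.0548 0.1944] [-0.019 -0.158  0.006]
0.88 [0.5497 0.042  0.185 ] [-0.021 -0.171 -0.004]
0.78 [0.5479 0.0301 0.1743] [-0.023 -0.182 -0.014]
0.69 [0.5461 0.0193 0.1625] [-0.025 -0.193 -0.026]
0.59 [0.5446 0.0096 0.1497] [-0.027 -0.203 -0.039]
0.49 [0.5433 0.0013 0.136 ] [-0.028 -0.211 -0.053]
0.39 [ 0.5422 -0.0057  0.1216] [-0.029 -0.218 -0.067]
0.29 [ 0.5413 -0.0112  0.1065] [-0.03  -0.224 -0.082]
0.2 [ 0.5407 -0.0152  0.0909] [-0.03  -0.228 -0.098]
0.1 [ 0.5403 -0.0178  0.0751] [-0.031 -0.23  -0.114]
0.0 [ 0.5401 -0.0187  0.059 ] [-0.031 -0.231 -0.13 ]
```

Emit:
{"api": "carry_out", "payload": {"linear": [[-0.002,-0.02,0.01],[-0.005,-0.04,0.012],[-0.007,-0.06,0.012],[-0.01,-0.08,0.012],[-0.012,-0.1,0.012],[-0.014,-0.12,0.012],[-0.016,-0.138,0.012],[-0.018,-0.15,0.011]], "roll": [0,0,0,0,0,0,0,0]}}

```text
clock: 4.02
tool_pos: [0.555, 0.0616, 0.2029]
eef_rot: [0.137, 0.991, 0.0, -0.0]
contact_force: [-0.5, 0.2, 0.4]
opening: 0.005
```

```bash
python3 - <<'E'
from h import *
s=status.get_state();print(s['tool_pos'],s['contact_force'],s['clock'])
p=snapshot('side');save(p,'s3')
E
```

```text
[0.55498682 0.06157124 0.20288165] [-0.54271155  0.23767215  0.41008181] 4.0167
```

View pics/s3.png

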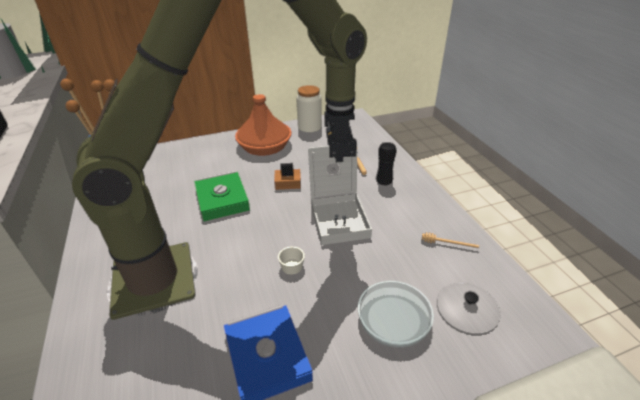

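```bash
python3 - <<'E'
from h import *
import pickle
p=snapshot('side');save(p,'s4'); pickle.dump(p,open('s4.pkl','wb'))
s=status.get_state()
T=np.linalg.inv(p['world_from_camera']);
for w in [s['tool_pos'],s['tool_pos']+[0,0,-.019]]:
    c=T[:3,:3]@w+T[:3,3];print(c[:2]/c[2]*p['fx']+[p['cx'],p['cy']],c[2])
print([(x,y,p['range_z'][y,x]) for x,y in [(335,145),(335,155),(335,140),(335,130),(340,170),(340,125)]])
im=p['img'][80:250,260:400];cv2.imwrite('pics/c4.png',cv2.resize(im[:,:,::-1],None,fx=4,fy=4,interpolation=2))
f=cloud(p,np.ones((400,640),bool));f=f[(f[:,0]>.48)&(f[:,0]<.66)&(f[:,1]>-.1)&(f[:,1]<.25)&(f[:,2]>.06)&(f[:,2]<.24)]
print(f.mean(0),f.min(0),f.max(0),len(f))
g=f[f[:,2]<.13];c=g.mean(0);print(c,np.linalg.svd(g-c)[2][2])
E
```

```text
[337.95864862 163.41856717] 1.1127168705615098
[337.86188646 169.02369062] 1.1244608521128423
[(335, 145, np.float32(0.96817327)), (335, 155, np.float32(0.9908638)), (335, 140, np.float32(0.98433304)), (335, 130, np.float32(0.9973821)), (340, 170, np.float32(1.2253375)), (340, 125, np.float32(0.990687))]
[0.55971657 0.13516728 0.12812048] [0.49382792 0.0407956  0.06028818] [0.6432916  0.16019173 0.23168807] 1744
[0.56731849 0.1319794  0.09522365] [ 0.15176589  0.97558289 -0.15876127]
```

View pics/c4.png

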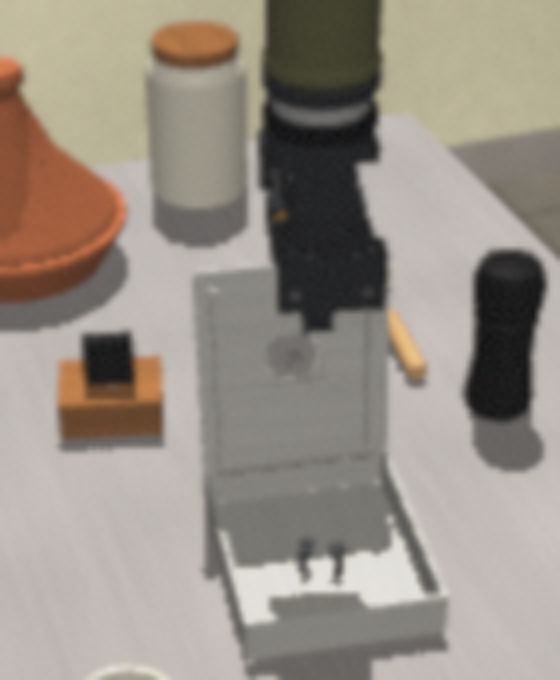

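```bash
python3 - <<'E'
from h import *
import pickle
p=pickle.load(open('s4.pkl','rb'))
for y in range(140,172,3):
    print(y,[np.round(pts(p,[x,y])[0],3).tolist() for x in (334,339,344)], p['img'][y,339])
q=snapshot('top');pickle.dump(q,open('t4.pkl','wb'));save(q,'t4')
im=q['img'][120:260,240:400];cv2.imwrite('pics/ct4.png',cv2.resize(im[:,:,::-1],None,fx=4,fy=4,interpolation=2))
s=status.get_state();print(s['tool_pos'],s['clock'],s['contact_force'])
E
```

```text
140 [[0.517, -0.002, 0.318], [0.528, -0.009, 0.32], [0.54, -0.01, 0.318]] [33 34 36]
143 [[0.511, -0.017, 0.319], [0.524, -0.019, 0.318], [0.534, -0.026, 0.319]] [33 36 34]
146 [[0.507, -0.027, 0.317], [0.52, -0.028, 0.315], [0.532, -0.031, 0.314]] [35 38 39]
149 [[0.509, -0.022, 0.306], [0.522, -0.024, 0.304], [0.534, -0.028, 0.303]] [37 38 39]
152 [[0.512, -0.016, 0.293], [0.523, -0.02, 0.293], [0.536, -0.023, 0.291]] [38 40 39]
155 [[0.512, -0.017, 0.284], [0.523, -0.023, 0.285], [0.536, -0.023, 0.283]] [37 37 37]
158 [[0.573, 0.14, 0.168], [0.55, 0.045, 0.23], [0.604, 0.135, 0.165]] [35 36 37]
161 [[0.573, 0.14, 0.158], [0.552, 0.048, 0.218], [0.603, 0.133, 0.155]] [37 38 40]
164 [[0.575, 0.145, 0.143], [0.588, 0.136, 0.146], [0.603, 0.133, 0.144]] [136 133 129]
167 [[0.574, 0.142, 0.134], [0.663, 0.317, 0.004], [0.603, 0.131, 0.134]] [135 131 128]
170 [[0.567, 0.124, 0.136], [0.591, 0.143, 0.118], [0.603, 0.13, 0.124]] [140 137 133]
[0.55418536 0.06283424 0.20137168] 4.1667 [0.32123476 0.66430807 0.25120592]
```

View pics/ct4.png

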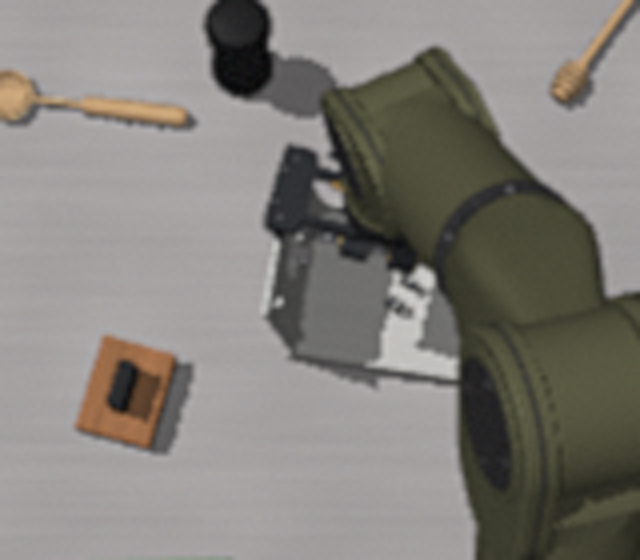

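```bash
python3 - <<'E'
from h import *
import pickle
w0=pickle.load(open('wrist1.pkl','rb'))
p=snapshot('wrist');pickle.dump(p,open('w4.pkl','wb'));save(p,'w4')
s=status.get_state();print(s['tool_pos'],s['clock'],p['world_from_camera'][:3,3])
for q in (w0,p):
    P=cloud(q,np.ones((400,640),bool)); h=np.histogram(P[:,2],bins=np.arange(-.06,.4,.01));print([(round(b,2),int(n)) for n,b in zip(*h) if n>300])
    print(np.round([pts(q,[x,y])[0] for x,y in [(320,350),(200,250),(430,250),(210,270),(430,290)]],3).tolist())
E
```

```text
[0.5540564  0.06408778 0.2010112 ] 4.2167 [0.48242099 0.08391848 0.35613282]
[(np.float64(-0.01), 78534), (np.float64(0.0), 34971), (np.float64(0.01), 877), (np.float64(0.02), 1055), (np.float64(0.03), 9443), (np.float64(0.04), 6411), (np.float64(0.05), 4579), (np.float64(0.06), 2519), (np.float64(0.07), 2702), (np.float64(0.08), 2151), (np.float64(0.09), 1393), (np.float64(0.1), 1154), (np.float64(0.11), 739), (np.float64(0.12), 454), (np.float64(0.13), 318), (np.float64(0.15), 313), (np.float64(0.16), 756), (np.float64(0.17), 974), (np.float64(0.19), 450), (np.float64(0.24), 1032), (np.float64(0.25), 1447), (np.float64(0.26), 1645), (np.float64(0.27), 1582), (np.float64(0.28), 2022), (np.float64(0.29), 1116), (np.float64(0.3), 3952), (np.float64(0.31), 19290), (np.float64(0.32), 23647), (np.float64(0.33), 8918)]
[[0.511, 0.442, 0.001], [0.247, 0.516, 0.247], [0.295, 0.608, 0.244], [0.252, 0.523, 0.263], [0.301, 0.6, 0.263]]
[(np.float64(-0.01), 84615), (np.float64(0.0), 61994), (np.float64(0.01), 4127), (np.float64(0.02), 3063), (np.float64(0.03), 7572), (np.float64(0.04), 1643), (np.float64(0.05), 815), (np.float64(0.06), 932), (np.float64(0.07), 1443), (np.float64(0.08), 937), (np.float64(0.09), 1116), (np.float64(0.1), 1337), (np.float64(0.11), 1464), (np.float64(0.12), 1528), (np.float64(0.13), 1706), (np.float64(0.14), 918), (np.float64(0.15), 1388), (np.float64(0.16), 1632), (np.float64(0.17), 1881), (np.float64(0.18), 2170), (np.float64(0.19), 2920), (np.float64(0.2), 4448), (np.float64(0.21), 536), (np.float64(0.22), 761), (np.float64(0.23), 858), (np.float64(0.24), 722), (np.float64(0.25), 1041), (np.float64(0.27), 3828), (np.float64(0.28), 14252), (np.float64(0.29), 32025), (np.float64(0.3), 10013), (np.float64(0.31), 1142)]
[[0.779, -0.001, -0.0], [0.605, -0.097, 0.001], [0.603, 0.132, 0.136], [0.515, 0.046, 0.28], [0.529, 0.097, 0.29]]
```

View pics/w4.png

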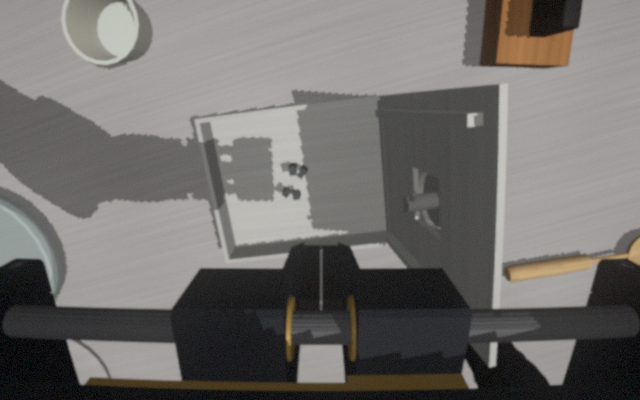

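```bash
python3 - <<'E'
from h import *
import pickle
p=pickle.load(open('w4.pkl','rb'));w0=pickle.load(open('wrist1.pkl','rb'));t=pickle.load(open('t4.pkl','rb'))
for y in range(238,300,5): print(y,[np.round(pts(p,[x,y])[0],3).tolist() for x in (300,312,335,345)],p['img'][y,312])
for y in range(240,270,4): print(y,[np.round(pts(w0,[x,y])[0],3).tolist() for x in (212,222,425,435)])
print(np.round(w0['world_from_camera'],4))
E
```

```text
238 [[0.62, 0.021, 0.004], [0.624, 0.034, 0.004], [0.628, 0.059, 0.012], [0.63, 0.07, 0.014]] [108 107 103]
243 [[0.541, 0.057, 0.212], [0.624, 0.034, 0.018], [0.628, 0.059, 0.025], [0.63, 0.069, 0.027]] [83 82 79]
248 [[0.542, 0.057, 0.217], [0.545, 0.062, 0.213], [0.548, 0.072, 0.213], [0.547, 0.077, 0.218]] [39 37 40]
253 [[0.542, 0.058, 0.222], [0.544, 0.062, 0.219], [0.547, 0.072, 0.22], [0.547, 0.077, 0.223]] [34 34 36]
258 [[0.542, 0.058, 0.227], [0.545, 0.062, 0.224], [0.547, 0.072, 0.223], [0.546, 0.076, 0.228]] [30 35 33]
263 [[0.541, 0.059, 0.232], [0.544, 0.063, 0.229], [0.547, 0.072, 0.229], [0.547, 0.076, 0.231]] [31 33 27]
268 [[0.543, 0.058, 0.233], [0.545, 0.063, 0.233], [0.547, 0.072, 0.233], [0.546, 0.076, 0.237]] [29 34 30]
273 [[0.543, 0.058, 0.238], [0.545, 0.063, 0.237], [0.547, 0.072, 0.237], [0.547, 0.076, 0.24]] [26 26 28]
278 [[0.544, 0.058, 0.24], [0.544, 0.063, 0.242], [0.547, 0.071, 0.241], [0.546, 0.075, 0.244]] [26 25 23]
283 [[0.543, 0.059, 0.245], [0.545, 0.063, 0.244], [0.547, 0.071, 0.244], [0.547, 0.075, 0.247]] [33 32 35]
288 [[0.544, 0.059, 0.24
[... 557 characters left out ...]
07, 0.243], [0.294, 0.611, 0.245]]
252 [[0.25, 0.52, 0.247], [0.252, 0.524, 0.246], [0.293, 0.606, 0.246], [0.295, 0.61, 0.247]]
256 [[0.251, 0.52, 0.25], [0.253, 0.524, 0.249], [0.293, 0.605, 0.249], [0.295, 0.609, 0.25]]
260 [[0.251, 0.522, 0.255], [0.255, 0.523, 0.249], [0.292, 0.604, 0.254], [0.294, 0.608, 0.255]]
264 [[0.252, 0.523, 0.258], [0.256, 0.522, 0.25], [0.292, 0.603, 0.258], [0.294, 0.607, 0.257]]
268 [[0.252, 0.523, 0.261], [0.258, 0.522, 0.25], [0.294, 0.602, 0.257], [0.294, 0.606, 0.261]]
[[ 4.486e-01  8.549e-01  2.605e-01  2.130e-01]
 [ 8.937e-01 -4.291e-01 -1.309e-01  5.933e-01]
 [-1.000e-04  2.915e-01 -9.566e-01  3.843e-01]
 [ 0.000e+00  0.000e+00  0.000e+00  1.000e+00]]
```

The flap has not moved. Side and wrist depth both put the real fingertips about 11 mm above the reported TCP, not 19 mm below it, so the closed fingers passed over the flap. I'll work with tip z = tool z + 0.011, go back behind the flap, and go lower.

Emit:
{"api": "carry_out", "payload": {"linear": [[0,0,0.03],[0.006,0.04,0.04],[0.012,0.08,0.04],[0.018,0.12,0.04],[0.022,0.148,0.04],[0.022,0.148,0.01],[0.022,0.148,-0.03],[0.022,0.148,-0.037]], "roll": [0,0,0,0,0,0,0,0]}}

```text
clock: 4.88
tool_pos: [0.5722, 0.2138, 0.1593]
eef_rot: [0.134, 0.991, -0.001, -0.006]
contact_force: [0.0, -0.8, -1.4]
opening: 0.006
```

```bash
python3 - <<'E'
from h import *
s=status.get_state();print(s['tool_pos'],s['contact_force'],s['clock'])
y=np.array([.156,.988,0]);z=np.array([0,0,1]);H=np.array([.563,.126,.038])
r=.160
for th in np.linspace(1.2,0,13):
    c=H+r*(-np.cos(th)*y+np.sin(th)*z)+.002*(np.sin(th)*y+np.cos(th)*z)
    t=c+.013*y-.011*z
    print(round(th,2),np.round(t,4),np.round(t-s['tool_pos'],3))
E
```

```text
[0.57219971 0.21378329 0.1593042 ] [ 0.0369576  -0.83557016 -1.4464038 ] 4.8833
1.2 [0.5563 0.0834 0.1769] [-0.016 -0.13   0.018]
1.1 [0.554  0.0689 0.1705] [-0.018 -0.145  0.011]
1.0 [0.5518 0.0551 0.1627] [-0.02  -0.159  0.003]
0.9 [0.5498 0.0421 0.1536] [-0.022 -0.172 -0.006]
0.8 [0.5479 0.0301 0.1432] [-0.024 -0.184 -0.016]
0.7 [0.5461 0.0192 0.1316] [-0.026 -0.195 -0.028]
0.6 [0.5446 0.0095 0.119 ] [-0.028 -0.204 -0.04 ]
0.5 [0.5433 0.0011 0.1055] [-0.029 -0.213 -0.054]
0.4 [ 0.5422 -0.006   0.0911] [-0.03  -0.22  -0.068]
0.3 [ 0.5413 -0.0116  0.0762] [-0.031 -0.225 -0.083]
0.2 [ 0.5406 -0.0157  0.0607] [-0.032 -0.229 -0.099]
0.1 [ 0.5402 -0.0182  0.045 ] [-0.032 -0.232 -0.114]
0.0 [ 0.5401 -0.0192  0.029 ] [-0.032 -0.233 -0.13 ]
```

Emit:
{"api": "carry_out", "payload": {"linear": [[-0.002,-0.02,0.006],[-0.005,-0.04,0.008],[-0.007,-0.055,0.008],[-0.009,-0.07,0.008],[-0.011,-0.085,0.008],[-0.013,-0.1,0.008],[-0.013,-0.1,0.008]], "roll": [0,0,0,0,0,0,0]}}

```text
clock: 5.47
tool_pos: [0.5593, 0.1108, 0.1682]
eef_rot: [0.136, 0.991, -0.002, -0.006]
contact_force: [-0.4, -0.6, -0.3]
opening: 0.006
```

```bash
python3 - <<'E'
from h import *
s=status.get_state();print(s['tool_pos'],s['contact_force'],s['clock'])
p=snapshot('side');save(p,'s5')
im=p['img'][80:250,260:400];cv2.imwrite('pics/c5.png',cv2.resize(im[:,:,::-1],None,fx=4,fy=4,interpolation=2))
E
```

```text
[0.55926831 0.11083989 0.16819707] [-0.42277929 -0.63263447 -0.32438909] 5.4667
```

View pics/c5.png

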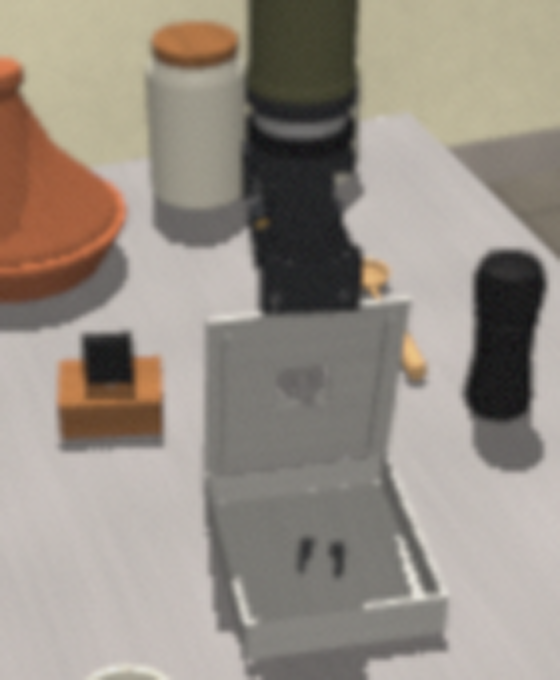

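Emit:
{"api": "carry_out", "payload": {"linear": [[-0.002,-0.02,0],[-0.005,-0.04,0],[-0.0075,-0.056,-0.005],[-0.0095,-0.069,-0.015],[-0.0115,-0.081,-0.025],[-0.013,-0.092,-0.037],[-0.015,-0.101,-0.049],[-0.016,-0.11,-0.063]], "roll": [0,0,0,0,0,0,0,0]}}

```text
clock: 6.18
tool_pos: [0.545, 0.0035, 0.1058]
eef_rot: [0.135, 0.991, -0.0, -0.004]
contact_force: [-0.4, 0.4, 0.9]
opening: 0.005
```

```bash
python3 - <<'E'
from h import *
s=status.get_state();print(s['tool_pos'],s['contact_force'],s['clock'])
p=snapshot('side');save(p,'s6')
im=p['img'][80:250,260:400];cv2.imwrite('pics/c6.png',cv2.resize(im[:,:,::-1],None,fx=4,fy=4,interpolation=2))
E
```

```text
[0.54498876 0.00354537 0.10578787] [-0.44672992  0.38416646  0.92930032] 6.1833
```

View pics/c6.png

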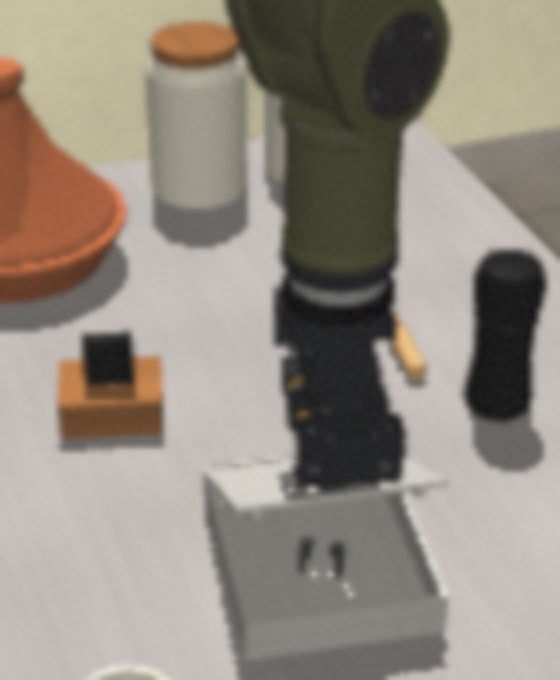

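Emit:
{"api": "carry_out", "payload": {"linear": [[-0.003,-0.01,-0.015],[-0.004,-0.015,-0.03],[-0.004,-0.019,-0.045],[-0.005,-0.022,-0.061],[-0.005,-0.023,-0.07],[-0.005,-0.023,-0.077],[-0.005,-0.023,-0.08],[-0.005,-0.023,-0.082]], "roll": [0,0,0,0,0,0,0,0]}}

```text
clock: 6.9
tool_pos: [0.5386, -0.0215, 0.0302]
eef_rot: [0.135, 0.991, -0.003, -0.004]
contact_force: [-21.2, 1.0, 106.7]
opening: 0.004
```

```bash
python3 - <<'E'
from h import *
s=status.get_state();print(s['tool_pos'],s['contact_force'],s['clock'])
p=snapshot('side');save(p,'s7')
im=p['img'][80:250,260:400];cv2.imwrite('pics/c7.png',cv2.resize(im[:,:,::-1],None,fx=4,fy=4,interpolation=2))
E
```

```text
[ 0.5385611  -0.02146681  0.03024611] [-21.16974985   1.04035085 106.68054284] 6.9
```

View pics/c7.png

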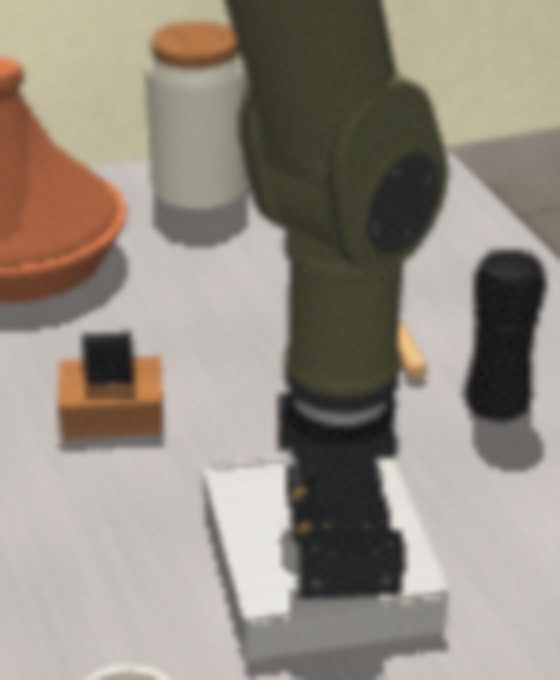

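106 N is close to the limit, so I'm backing off now. The flap looks flat, and this contact confirms the tip offset of tool z + 0.010.

Emit:
{"api": "carry_out", "payload": {"linear": [[0,0,0.01],[0,0,0.05],[0,0.01,0.09],[-0.075,0.25,0.12],[-0.075,0.25,0.12],[-0.075,0.25,0.12],[-0.075,0.25,0.12],[-0.075,0.25,0.12]], "roll": [0,0,0,0,0,0,0,0]}}

```text
clock: 7.62
tool_pos: [0.4762, 0.1891, 0.1464]
eef_rot: [0.135, 0.991, -0.002, -0.004]
contact_force: [0.7, 0.4, 0.6]
opening: 0.007
```

```bash
python3 - <<'E'
from h import *
import pickle
s=status.get_state();print(s['tool_pos'],s['contact_force'],s['clock'],s['q'])
for n in ('side','wrist','top'):
    p=snapshot(n);save(p,n+'8');pickle.dump(p,open(n+'8.pkl','wb'))
    for q in ['stud','key_mid','flap_edge','flap_hinge']:
        r=tip_of(p,q); print(n,q,[(np.round(a['pixel']).tolist(),round(a['confidence'],2),np.round(pts(p,a['pixel'])[0],3).tolist()) for a in r[:3]])
    P=cloud(p,np.ones((400,640),bool))
    k=P[(P[:,0]>.38)&(P[:,0]<.52)&(P[:,1]>.22)&(P[:,1]<.36)]
    for lo,hi in((.028,.042),(.05,.1),(.076,.09)):
        kk=k[(k[:,2]>lo)&(k[:,2]<hi)]
        if len(kk)>5: print('key/block',lo,len(kk),kk[:,2].max(),cv2.minAreaRect(kk[:,:2].astype(np.float32)*1000))
E
```

```text
[0.47624158 0.18908185 0.14635996] [0.66473592 0.4204579  0.62575174] 7.6167 [-0.34628666  0.67899419 -0.19654591  1.97409432  0.24778427  0.52014118
  0.58314526]
side stud [([221.0, 188.0], 0.62, [0.233, 0.267, 0.056]), ([342.0, 210.0], 0.55, [0.555, 0.028, 0.056]), ([265.0, 348.0], 0.55, [0.237, -0.328, 0.047])]
side key_mid [([445.0, 243.0], 0.66, [0.806, -0.153, -0.002]), ([289.0, 173.0], 0.46, [0.465, 0.283, 0.049])]
side flap_edge [([225.0, 200.0], 0.83, [0.234, 0.221, 0.04]), ([346.0, 224.0], 0.59, [0.551, -0.02, 0.04])]
side flap_hinge [([252.0, 317.0], 0.81, [0.226, -0.238, 0.042]), ([214.0, 176.0], 0.69, [0.219, 0.357, 0.045]), ([331.0, 194.0], 0.67, [0.561, 0.128, 0.041])]
key/block 0.028 274 0.04163108556014261 ((458.8318786621094, 291.5679931640625), (75.92875671386719, 89.12056732177734), 75.69920349121094)
key/block 0.05 128 0.08320426472909459 ((457.8816223144531, 287.74737548828125), (23.498672485351562, 43.66975021362305), 68.69648742675781)
key/block 0.076 48 0.08320426472909459 ((457.57232666015625, 289.3666076660156), (19.645282745361328, 42.47071838378906), 66.
[... 869 characters left out ...]
0], 0.75, [0.544, -0.008, 0.045]), ([454.0, 274.0], 0.73, [0.25, -0.372, 0.042]), ([288.0, 277.0], 0.59, [0.241, 0.227, 0.043])]
top flap_hinge [([250.0, 282.0], 0.85, [0.224, 0.362, 0.043]), ([411.0, 280.0], 0.59, [0.229, -0.223, 0.006]), ([318.0, 187.0], 0.56, [0.423, 0.123, 0.72])]
key/block 0.028 351 0.041740330288904115 ((455.89453125, 296.6875305175781), (70.15682983398438, 90.42108154296875), 73.99307250976562)
key/block 0.05 70 0.09089425293459508 ((455.2702331542969, 296.0477600097656), (15.73403549194336, 44.454708099365234), 74.4460678100586)
key/block 0.076 43 0.08827061661327273 ((456.0091857910156, 295.86407470703125), (15.667778015136719, 42.93292999267578), 74.48045349121094)
```

View pics/wrist8.png

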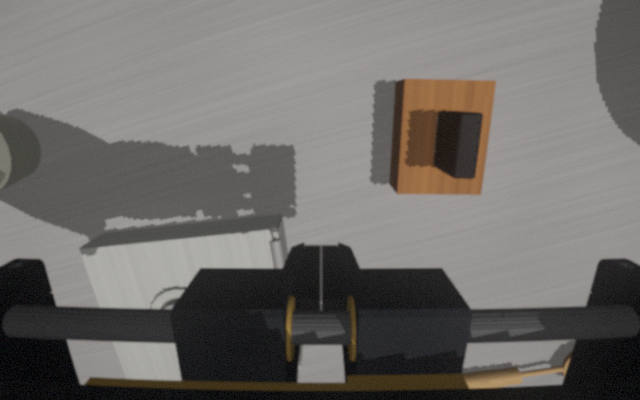

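View pics/side8.png

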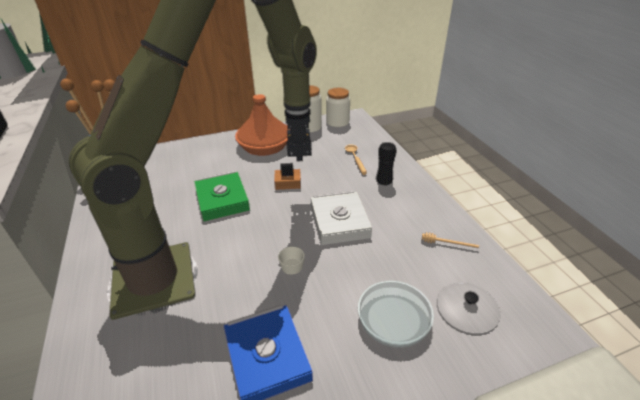

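```bash
python3 - <<'E'
from h import *
import pickle
p=pickle.load(open('side8.pkl','rb'))
im=p['img'][188:248,305:375];cv2.imwrite('pics/c8.png',cv2.resize(im[:,:,::-1],None,fx=10,fy=10,interpolation=2))
P=cloud(p,np.ones((400,640),bool))
f=P[(P[:,0]>.47)&(P[:,0]<.64)&(P[:,1]>-.05)&(P[:,1]<.12)&(P[:,2]>.03)&(P[:,2]<.044)]
c=f.mean(0);print(c,np.linalg.svd(f-c)[2][2])
# metric top-down rectification of the stud from the side image
import numpy as np
c0=np.array([.5485,.035]);n=300;g=np.linspace(-.045,.045,n)
X,Y=np.meshgrid(c0[0]+g,c0[1]-g[::1]);W=np.stack([X,Y,np.full_like(X,.049)],-1).reshape(-1,3)
T=np.linalg.inv(p['world_from_camera']);C=W@T[:3,:3].T+T[:3,3];s=C[:,:2]/C[:,2:];r2=(s**2).sum(1,keepdims=True);s=s*(1+p['k1']*r2)
u=(s[:,0]*p['fx']+p['cx']).reshape(n,n).astype(np.float32);v=(s[:,1]*p['fy']+p['cy']).reshape(n,n).astype(np.float32)
o=cv2.remap(p['img'],u,v,cv2.INTER_CUBIC);cv2.imwrite('pics/r8.png',cv2.resize(o[:,:,::-1],None,fx=2,fy=2))
E
```

```text
[0.55036689 0.02834969 0.04008828] [-0.00498191 -0.00915388  0.99994569]
```

View pics/c8.png

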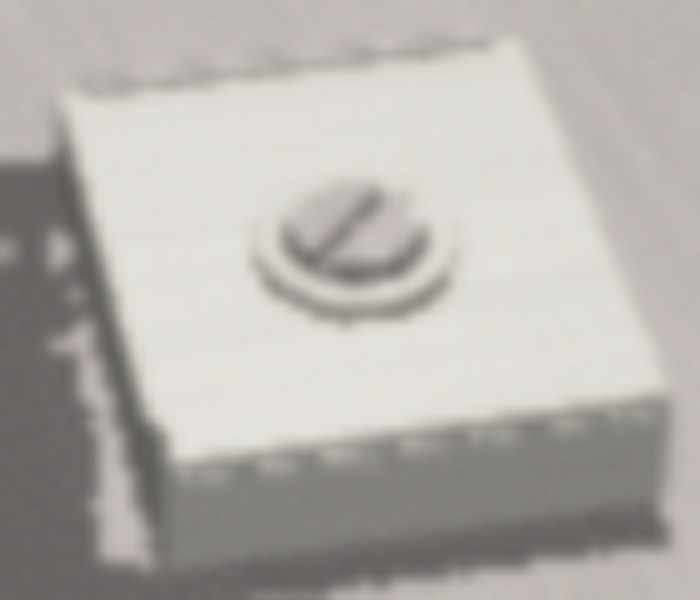

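View pics/r8.png

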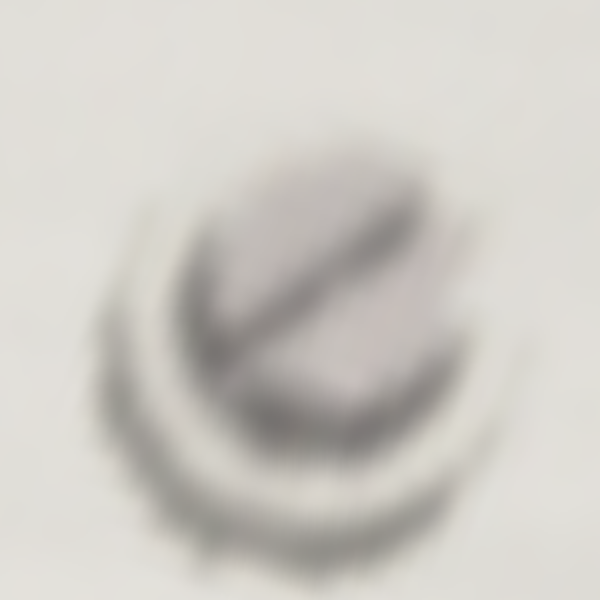

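Flap is flat (rest normal is vertical, face at 40 mm). Slot runs at about +36° in world. Next is the key, at (0.458, 0.2925).

Emit:
{"api": "carry_out", "payload": {"linear": [[-0.01,0.04,0],[-0.018,0.08,0],[-0.018,0.1035,0],[-0.018,0.1035,0],[-0.018,0.1035,0],[-0.018,0.1035,-0.02],[-0.018,0.1035,-0.04],[-0.018,0.1035,-0.04]], "roll": [0,0,0,0,0,0,0,0], "gripper": 0.55}}

```text
clock: 9.03
tool_pos: [0.4577, 0.2855, 0.1024]
eef_rot: [0.137, 0.991, -0.006, -0.006]
contact_force: [-0.6, 0.1, 0.1]
opening: 0.547
```

```bash
python3 - <<'E'
from h import *
import pickle
s=status.get_state();print(s['tool_pos'],s['contact_force'],s['clock'],s['opening'],s['eef_rot'])
p=snapshot('wrist');save(p,'w9');pickle.dump(p,open('w9.pkl','wb'))
P=cloud(p,np.ones((400,640),bool))
k=P[(P[:,0]>.42)&(P[:,0]<.50)&(P[:,1]>.275)&(P[:,1]<.31)]
kk=k[(k[:,2]>.06)&(k[:,2]<.095)];print(len(kk),cv2.minAreaRect(kk[:,:2].astype(np.float32)*1000),kk[:,2].max())
E
```

```text
[0.45765434 0.28548219 0.10242146] [-0.56817756  0.07984496  0.08714317] 9.0333 0.5469407053460345 [ 0.13671089  0.99057334 -0.00597446 -0.0062365 ]
2185 ((457.9804382324219, 293.00811767578125), (15.98376178741455, 44.40555191040039), 74.61837768554688) 0.08176141405038789
```

View pics/w9.png

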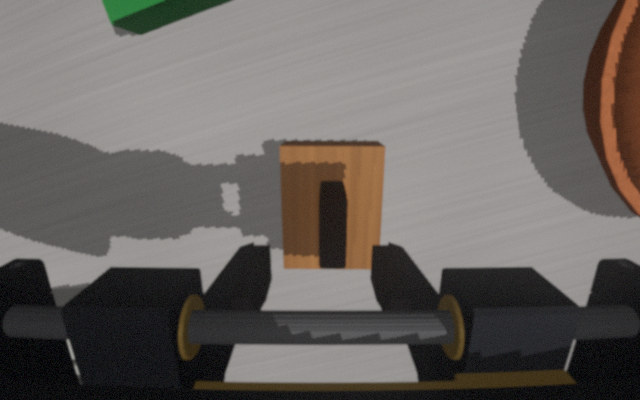

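Emit:
{"api": "carry_out", "payload": {"linear": [[0,0.008,-0.01],[0,0.008,-0.03],[0,0.008,-0.05],[0,0.0075,-0.065],[0,0.0075,-0.071],[0,0.0075,-0.071]], "roll": [0,0,0,0,0,0]}}

```text
clock: 9.58
tool_pos: [0.4579, 0.2933, 0.032]
eef_rot: [0.137, 0.991, -0.006, -0.006]
contact_force: [0.0, -0.8, 0.7]
opening: 0.55
```

```bash
python3 - <<'E'
from h import *
s=status.get_state();print(s['tool_pos'],s['contact_force'],s['clock'],s['opening'])
p=snapshot('side');save(p,'s10')
im=p['img'][120:220,240:340];cv2.imwrite('pics/c10.png',cv2.resize(im[:,:,::-1],None,fx=6,fy=6,interpolation=2))
E
```

```text
[0.45793181 0.29331771 0.03198668] [ 0.03834391 -0.81897488  0.68787574] 9.5833 0.5503076716698166
```

View pics/c10.png

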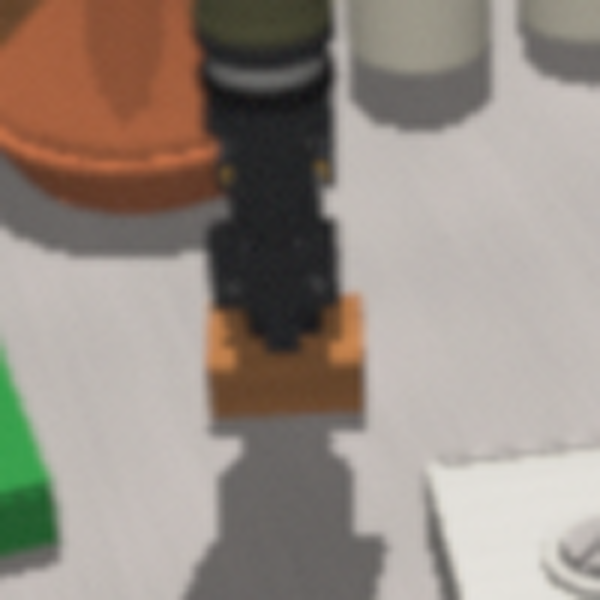

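Emit:
{"api": "carry_out", "payload": {"linear": [[0,0,0],[0,0,0],[0,0,0],[0,0,0],[0,0,0],[0,0,0]], "roll": [0,0,0,0,0,0], "gripper": 0.1, "grip_force": 50}}

```text
clock: 10.13
tool_pos: [0.4586, 0.2936, 0.0333]
eef_rot: [0.137, 0.991, -0.005, -0.005]
contact_force: [-0.2, -0.9, 4.0]
opening: 0.175
```

```bash
python3 - <<'E'
from h import *
s=status.get_state();print(s['tool_pos'],s['contact_force'],s['clock'],s['opening'])
E
```

```text
[0.45855292 0.29361398 0.0332659 ] [-0.19416919 -0.86597003  3.98193377] 10.1333 0.1751772630080266
```

Emit:
{"api": "carry_out", "payload": {"linear": [[0,0,0.015],[0,0,0.035],[0,0,0.06],[0,0,0.09],[0,0,0.12],[0,0,0.12],[0,0,0.12]], "roll": [0,0,0,0,0,0,0], "gripper": 0}}

```text
clock: 10.72
tool_pos: [0.4594, 0.2942, 0.1547]
eef_rot: [0.137, 0.991, -0.004, -0.004]
contact_force: [-0.2, -0.7, 0.2]
opening: 0.176
```

```bash
python3 - <<'E'
from h import *
s=status.get_state();print(s['tool_pos'],s['contact_force'],s['clock'],s['opening'],s['eef_rot'])
p=snapshot('side');save(p,'s11')
im=p['img'][70:200,240:340];cv2.imwrite('pics/c11.png',cv2.resize(im[:,:,::-1],None,fx=5,fy=5,interpolation=2))
E
```

```text
[0.45938082 0.29417901 0.15471756] [-0.15316455 -0.65869695  0.20153047] 10.7167 0.17578802806091184 [ 0.1369637   0.99055859 -0.00408527 -0.00423449]
```

View pics/c11.png

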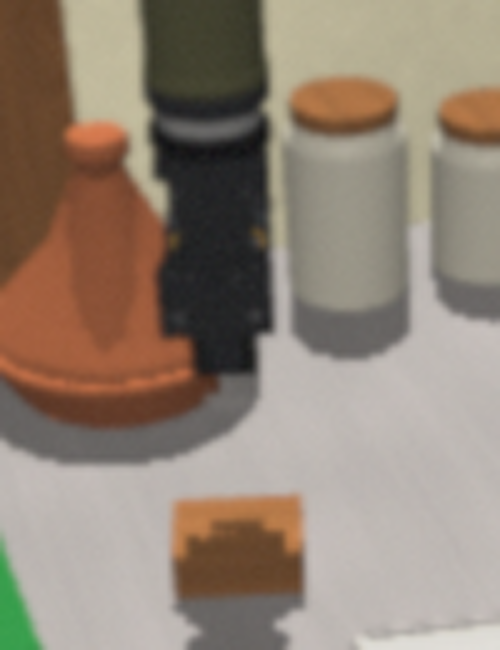

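Emit:
{"api": "carry_out", "payload": {"linear": [[0.012,-0.035,0.01],[0.024,-0.07,0.01],[0.036,-0.105,0.01],[0.05,-0.145,0.01],[0.063,-0.182,0.01],[0.076,-0.22,0.01],[0.089,-0.259,0.01],[0.089,-0.259,0.01]], "roll": [0.12,0.24,0.36,0.48,0.6,0.72,0.84,0.91]}}

```text
clock: 11.43
tool_pos: [0.5484, 0.0216, 0.1606]
eef_rot: [-0.308, 0.951, -0.01, -0.006]
contact_force: [0.3, -1.3, -0.6]
opening: 0.176
```

Emit:
{"api": "carry_out", "payload": {"linear": [[0,0,0],[0,0,0]], "roll": [0,0]}}

```text
clock: 11.6
tool_pos: [0.5471, 0.0188, 0.1586]
eef_rot: [-0.305, 0.952, -0.011, -0.008]
contact_force: [0.2, -1.2, -0.5]
opening: 0.175
```

```bash
python3 - <<'E'
from h import *
import pickle
s=status.get_state();print(s['tool_pos'],s['contact_force'],s['clock'],s['opening'],s['eef_rot'],s['q'])
p=snapshot('wrist');save(p,'w12');pickle.dump(p,open('w12.pkl','wb'))
for q in ['stud','key_mid','key']:
    for a in tip_of(p,q)[:2]: print(q,a['pixel'],a['confidence'],pts(p,a['pixel'])[0])
p=snapshot('side');save(p,'s12');pickle.dump(p,open('s12.pkl','wb'))
E
```

```text
[0.54709239 0.01880952 0.15858487] [ 0.1969536  -1.18646349 -0.51164094] 11.6 0.17480019850061448 [-0.30530259  0.95216376 -0.01063083 -0.00784161] [ 0.15289203  0.7257718  -0.48195931  1.85269412  0.52984887  0.70892134
  1.5483245 ]
stud [335.4, 212.9] 0.7 [0.55264945 0.03634527 0.04575463]
key_mid [582.3, 266.3] 0.58 [0.46179394 0.2602829  0.03323346]
key [317.9, 231.8] 0.78 [0.5295635  0.00612964 0.18517692]
```

View pics/w12.png

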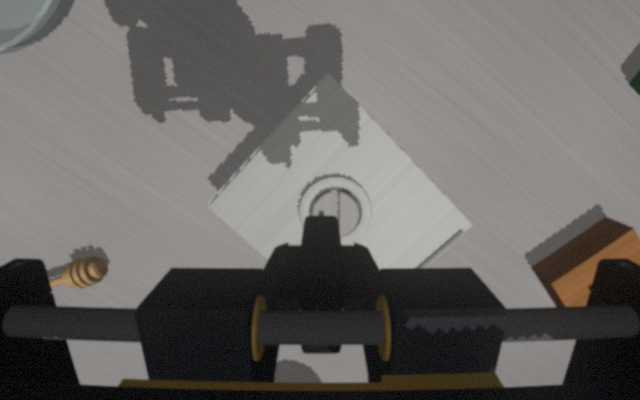

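View pics/s12.png

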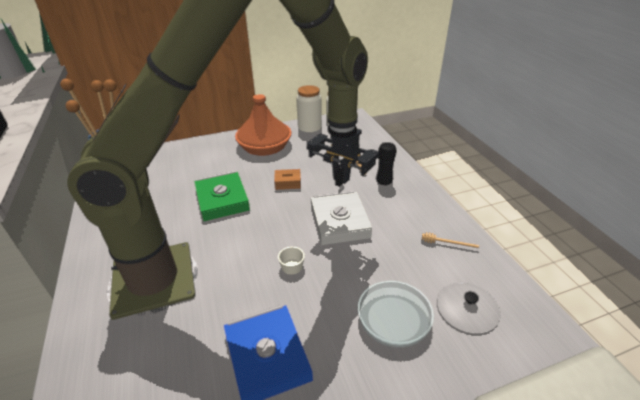

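```bash
python3 - <<'E'
from h import *
import pickle
w=pickle.load(open('w12.pkl','rb'));s=pickle.load(open('s12.pkl','rb'))
im=w['img'][160:270,270:400];a=cv2.resize(im[:,:,::-1],None,fx=5,fy=5,interpolation=2);cv2.imwrite('pics/c12w.png',a)
im=s['img'][150:240,300:380];cv2.imwrite('pics/c12s.png',cv2.resize(im[:,:,::-1],None,fx=6,fy=6,interpolation=2))
for y in range(164,190,2): print(y,[np.round(pts(s,[x,y])[0],3).tolist() for x in (336,339,342,345,348)])
P=cloud(w,np.ones((400,640),bool));
for lo,hi in ((.0485,.056),(.0435,.0485)):
    h=P[(P[:,2]>lo)&(P[:,2]<hi)&(abs(P[:,0]-.549)<.045)&(abs(P[:,1]-.035)<.045)]
    print(lo,len(h),h.mean(0),h.min(0),h.max(0),cv2.minEnclosingCircle(h[:,:2].astype(np.float32)*1000))
E
```

```text
164 [[0.539, 0.038, 0.217], [0.549, 0.04, 0.214], [0.536, -0.013, 0.249], [0.541, -0.019, 0.252], [0.548, -0.023, 0.252]]
166 [[0.538, 0.035, 0.213], [0.546, 0.033, 0.212], [0.535, -0.015, 0.245], [0.541, -0.021, 0.247], [0.548, -0.024, 0.248]]
168 [[0.535, 0.026, 0.212], [0.546, 0.033, 0.206], [0.552, 0.025, 0.21], [0.541, -0.022, 0.241], [0.549, -0.023, 0.24]]
170 [[0.536, 0.03, 0.203], [0.541, 0.021, 0.208], [0.547, 0.014, 0.211], [0.552, 0.003, 0.217], [0.559, 0.001, 0.216]]
172 [[0.53, 0.013, 0.209], [0.539, 0.014, 0.206], [0.547, 0.013, 0.205], [0.551, 0.002, 0.211], [0.561, 0.004, 0.207]]
174 [[0.202, -0.805, 0.815], [0.536, 0.008, 0.204], [0.548, 0.014, 0.197], [0.553, 0.005, 0.202], [0.561, 0.005, 0.2]]
176 [[0.529, 0.011, 0.197], [0.536, 0.008, 0.198], [0.547, 0.012, 0.192], [0.551, 0.001, 0.198], [0.563, 0.007, 0.191]]
178 [[0.53, 0.014, 0.189], [0.536, 0.006, 0.192], [0.548, 0.014, 0.184], [0.551, 0.0, 0.192], [0.564, 0.011, 0.182]]
180 [[0.53, 0.014, 0.181], [0.537, 0.008, 0.184], [0.547, 0.012, 0.179], [0.552, 0.002, 0.185], [0.565, 0.011, 0.175]]
182 [[0.53, 0.013, 0.176], [0.536, 0.007, 0.178], [0.547, 0.011, 0.173], [0.552, 0.002, 0.177], [0.658, 0.221, 0.002]]
184 [[0.531, 0.014, 0.168], [0.536, 0.006, 0.172], [0.551, 0.02, 0.158], [0.644, 0.213, 0.002], [0.655, 0.213, -0.001]]
186 [[0.611, 0.215, 0.001], [0.537, 0.008, 0.164], [0.552, 0.022, 0.15], [0.639, 0.201, 0.003], [0.648, 0.197, 0.004]]
188 [[0.607, 0.205, 0.001], [0.544, 0.024, 0.144], [0.552, 0.021, 0.144], [0.636, 0.194, 0.0], [0.645, 0.189, 0.002]]
0.0485 1047 [0.54769046 0.03614346 0.05135678] [0.53254953 0.01554257 0.04856758] [0.5645935 0.0551595 0.0532608] ((552.261474609375, 35.388153076171875), 20.1309871673584)
0.0435 1761 [0.5441666  0.03299483 0.04537421] [0.52170987 0.00465425 0.04350134] [0.57922016 0.06548748 0.04847632] ((552.2652587890625, 35.309104919433594), 30.780954360961914)
```

View pics/c12w.png

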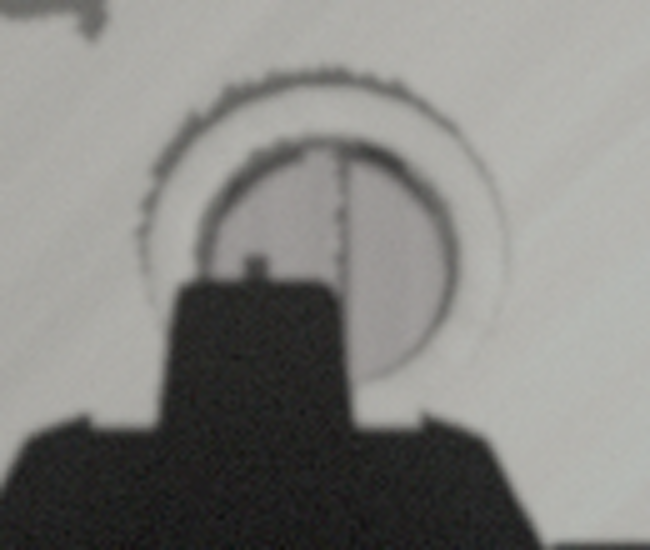

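View pics/c12s.png

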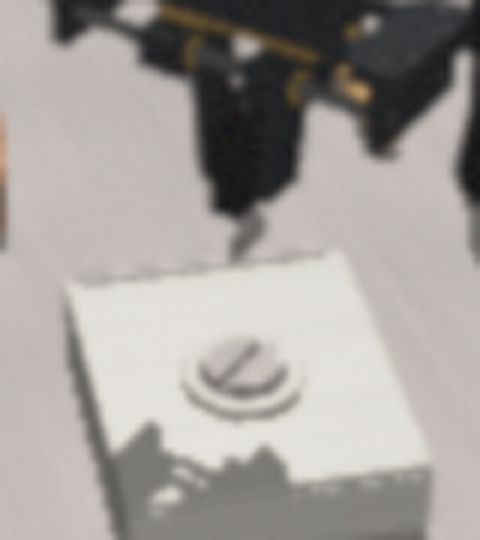

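```bash
python3 - <<'E'
from h import *
import pickle
w=pickle.load(open('w12.pkl','rb'))
print(w['cx'],w['cy'])
for x in range(317,327): print(x,[ (int(w['img'][y,x].mean()), round(float(w['range_z'][y,x]),3)) for y in range(208,220,2)])
print(np.round(w['world_from_camera'],4))
a=270+np.array([340,345])/5-.5; b=160+np.array([160,330])/5-.5
L=atz(w,np.stack([a,b],1),.052);print(L,np.degrees(np.arctan2(*(L[0]-L[1])[[1,0]])))
# slot dark line by depth/intensity per row
for y in range(192,222,3):
    r=w['img'][y,328:350].mean(1);print(y,r.round().astype(int).tolist())
E
```

```text
320.714595041059 200.90618215378345
317 [(151, 0.276), (147, 0.275), (141, 0.274), (132, 0.276), (74, 0.159), (40, 0.156)]
318 [(153, 0.276), (143, 0.275), (123, 0.19), (111, 0.187), (64, 0.159), (36, 0.156)]
319 [(151, 0.275), (134, 0.275), (93, 0.19), (84, 0.188), (52, 0.158), (41, 0.156)]
320 [(149, 0.276), (128, 0.276), (83, 0.19), (67, 0.186), (47, 0.16), (45, 0.154)]
321 [(147, 0.275), (127, 0.275), (79, 0.191), (66, 0.186), (45, 0.159), (41, 0.156)]
322 [(148, 0.275), (131, 0.275), (85, 0.189), (73, 0.186), (50, 0.159), (44, 0.156)]
323 [(151, 0.275), (140, 0.274), (111, 0.19), (98, 0.187), (55, 0.158), (40, 0.155)]
324 [(151, 0.274), (148, 0.275), (134, 0.277), (126, 0.277), (71, 0.159), (40, 0.156)]
325 [(154, 0.276), (153, 0.276), (148, 0.275), (139, 0.276), (78, 0.159), (40, 0.156)]
326 [(154, 0.274), (152, 0.276), (152, 0.275), (143, 0.275), (78, 0.159), (37, 0.155)]
[[-0.5812  0.7808  0.2291  0.4873]
 [ 0.8136  0.5633  0.1442 -0.02  ]
 [-0.0165  0.2702 -0.9627  0.3147]
 [ 0.      0.      0.      1.    ]]
[[0.53558231 0.02573902 0.052     ]
 [0.55845636 0.0435825  0.052  
[... 449 characters left out ...]
51, 151, 151, 152, 152, 149]
204 [154, 150, 151, 151, 150, 149, 149, 146, 140, 126, 118, 125, 141, 149, 151, 151, 151, 151, 150, 152, 152, 152]
207 [155, 152, 150, 149, 151, 148, 145, 149, 150, 137, 122, 125, 140, 149, 152, 150, 152, 153, 149, 151, 152, 152]
210 [151, 152, 152, 150, 148, 148, 148, 148, 143, 131, 119, 121, 139, 149, 152, 154, 151, 149, 152, 150, 150, 149]
213 [151, 151, 149, 149, 147, 147, 149, 148, 144, 128, 118, 124, 139, 150, 151, 154, 150, 151, 152, 151, 150, 149]
216 [82, 78, 79, 79, 79, 84, 96, 111, 121, 123, 114, 122, 140, 148, 152, 152, 152, 153, 151, 149, 151, 152]
219 [38, 37, 41, 39, 44, 44, 44, 41, 59, 78, 93, 120, 139, 150, 152, 153, 152, 152, 151, 153, 150, 152]
```

Wrist view: stud disc centred near (335,215), with its slot parallel to the key (dark wall at column 338, slot centre about 335.5). The blade tip is at (321,213). I need to shift about (+5.5, +17) mm, then go down and re-check.

Emit:
{"api": "carry_out", "payload": {"linear": [[0.0055,0.017,-0.01],[0.0055,0.017,-0.03],[0.0055,0.017,-0.05],[0.0055,0.017,-0.06],[0.0055,0.017,-0.06],[0.0055,0.017,-0.06]], "roll": [0.01,0.01,0.01,0.01,0.01,0.01]}}

```text
clock: 12.35
tool_pos: [0.5532, 0.0412, 0.1006]
eef_rot: [-0.314, 0.949, -0.01, -0.006]
contact_force: [0.1, 0.8, -0.4]
opening: 0.176
```

```bash
python3 - <<'E'
from h import *
import pickle
s=status.get_state();print(s['tool_pos'],s['contact_force'],s['clock'],s['opening'],s['eef_rot'])
w=snapshot('wrist');pickle.dump(w,open('w13.pkl','wb'));p=snapshot('side');pickle.dump(p,open('s13.pkl','wb'))
im=w['img'][120:270,250:400];a=cv2.resize(im[:,:,::-1],None,fx=4,fy=4,interpolation=2);cv2.imwrite('pics/c13w.png',a)
im=p['img'][150:240,300:380];cv2.imwrite('pics/c13s.png',cv2.resize(im[:,:,::-1],None,fx=6,fy=6,interpolation=2))
E
```

```text
[0.55323532 0.04120095 0.10055402] [ 0.14061248  0.79411468 -0.38357748] 12.35 0.17610760368368814 [-0.31416569  0.94929712 -0.01003909 -0.00584071]
```

View pics/c13w.png

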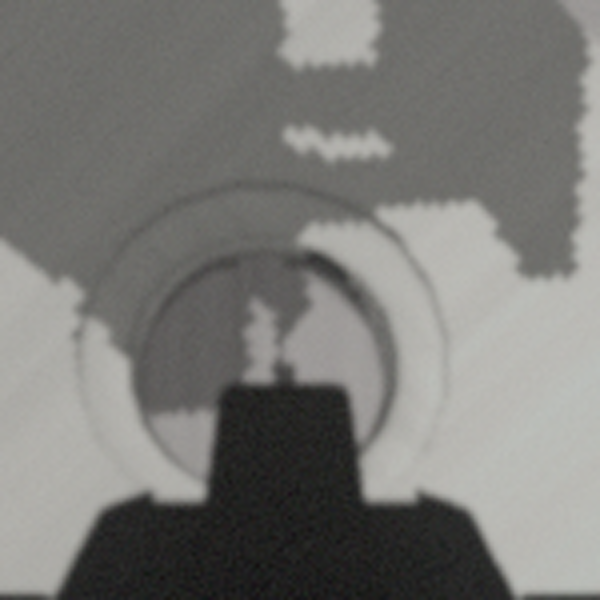

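View pics/c13s.png

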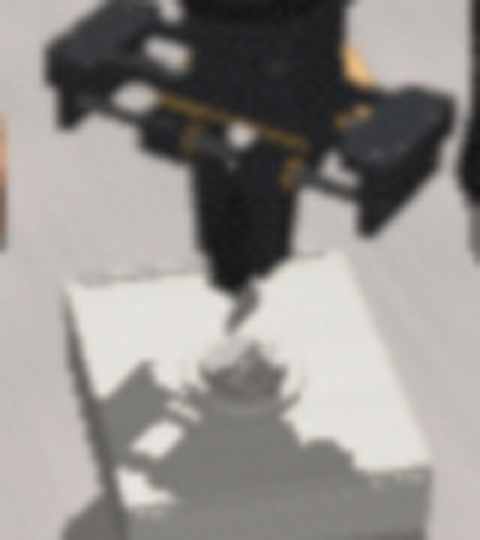

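```bash
cat > stud.py <<'E'
from h import *
import pickle,sys
def run():
    s=status.get_state(); w=snapshot('wrist'); pickle.dump(w,open('wl.pkl','wb'))
    print('tool',np.round(s['tool_pos'],4),'F',np.round(s['contact_force'],1),'t',s['clock'],'op',round(s['opening'],3),'rot',np.round(s['eef_rot'],4),'qd',np.abs(s['qd']).max().round(4))
    P=cloud(w,np.ones((400,640),bool))
    for lo,hi in ((.0485,.056),(.0435,.0485)):
        h=P[(P[:,2]>lo)&(P[:,2]<hi)&(abs(P[:,0]-.549)<.045)&(abs(P[:,1]-.035)<.045)]
        if len(h)>5: print(lo,len(h),cv2.minEnclosingCircle(h[:,:2].astype(np.float32)*1000))
    # key blade nub: dark region depth between fingers and stud
    m=np.zeros((400,640),bool); m[195:225,300:345]=True
    T=w['world_from_camera']; zc=w['range_z']; m&=(zc>.165)&(zc<.205)
    v,u=np.nonzero(m); 
    if len(u): q=cloud(w,m); print('nub px',u.mean(),v.min(),v.max(),len(u),'w',np.round(q.mean(0),4))
    im=w['img'][120:270,250:400];cv2.imwrite('pics/%s.png'%sys.argv[1],cv2.resize(im[:,:,::-1],None,fx=4,fy=4,interpolation=2))
    print('camx',np.round(T[:3,0],3))
run()
E
python3 stud.py c14
```

```text
tool [0.5541 0.041  0.1015] F [ 0.6  0.  -0.2] t 12.45 op 0.18 rot [-0.3138  0.9494 -0.0102 -0.0047] qd 0.0081
0.0485 1638 ((552.3276977539062, 35.4809684753418), 20.03386688232422)
0.0435 3021 ((552.1381225585938, 35.42327880859375), 30.901168823242188)
nub px 320.5 211 214 24 w [0.5431 0.0329 0.0772]
camx [-0.596  0.803 -0.017]
```

View pics/c14.png

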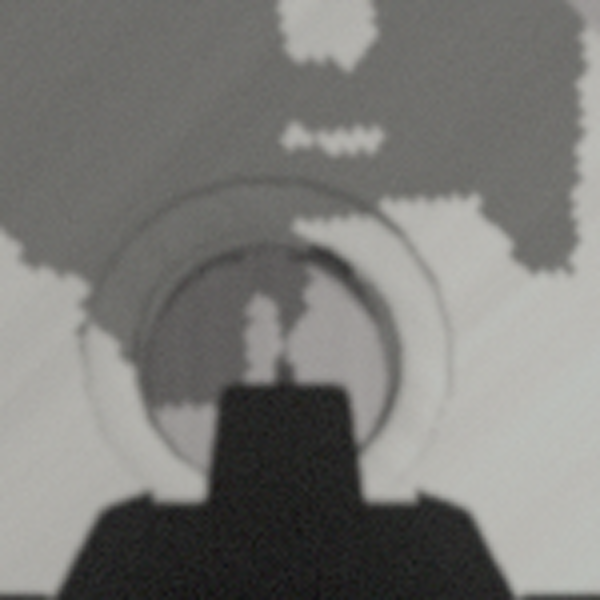

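Emit:
{"api": "carry_out", "payload": {"linear": [[-0.001,-0.003,0],[-0.002,-0.0058,0],[-0.002,-0.0058,-0.008],[-0.002,-0.0058,-0.012],[-0.002,-0.0058,-0.015],[-0.002,-0.0058,-0.015]], "roll": [0,0,0,0,0,0]}}

```text
clock: 13.0
tool_pos: [0.5517, 0.035, 0.0857]
eef_rot: [-0.314, 0.949, -0.01, -0.005]
contact_force: [0.0, -1.8, -1.0]
opening: 0.18
```

```bash
python3 stud.py c15
```

```text
tool [0.5517 0.035  0.0857] F [ 0.  -1.8 -1. ] t 13.0 op 0.18 rot [-0.3137  0.9495 -0.0101 -0.0053] qd 0.0141
0.0485 1336 ((552.28173828125, 35.198116302490234), 20.077411651611328)
0.0435 2666 ((552.1578979492188, 35.3871955871582), 30.801952362060547)
nub px 322.6390532544379 195 224 845 w [0.5403 0.028  0.05  ]
camx [-0.595  0.803 -0.017]
```

View pics/c15.png

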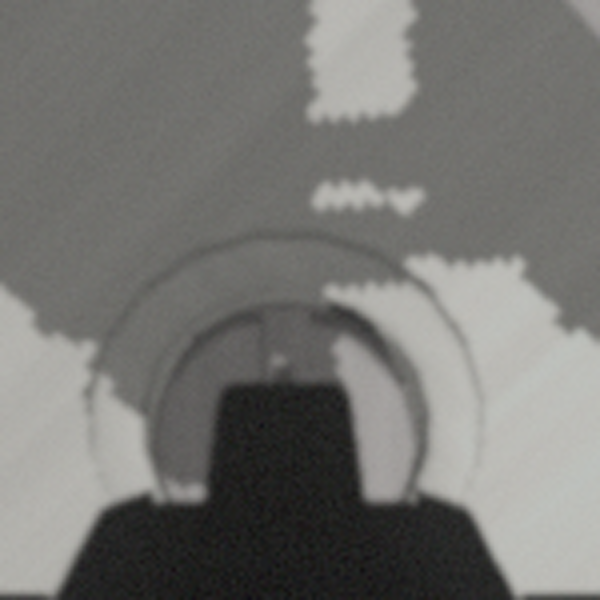

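Emit:
{"api": "carry_out", "payload": {"linear": [[0,0,-0.003],[0,0,-0.005],[0,0,-0.007],[0,0,-0.0085],[0,0,-0.0085]], "roll": [0,0,0,0,0]}}

```text
clock: 13.47
tool_pos: [0.5517, 0.0351, 0.0772]
eef_rot: [-0.314, 0.949, -0.01, -0.005]
contact_force: [1.3, 0.5, -0.6]
opening: 0.175
```

```bash
python3 stud.py c16
```

```text
tool [0.5517 0.0351 0.0772] F [ 1.3  0.5 -0.6] t 13.4667 op 0.175 rot [-0.3138  0.9494 -0.0101 -0.0053] qd 0.0053
0.0485 1252 ((552.2749633789062, 35.5308837890625), 20.098108291625977)
0.0435 2695 ((552.1310424804688, 35.3539924621582), 30.82147979736328)
nub px 322.43261608154023 195 224 883 w [0.5386 0.0268 0.0486]
camx [-0.596  0.803 -0.017]
```

View pics/c16.png

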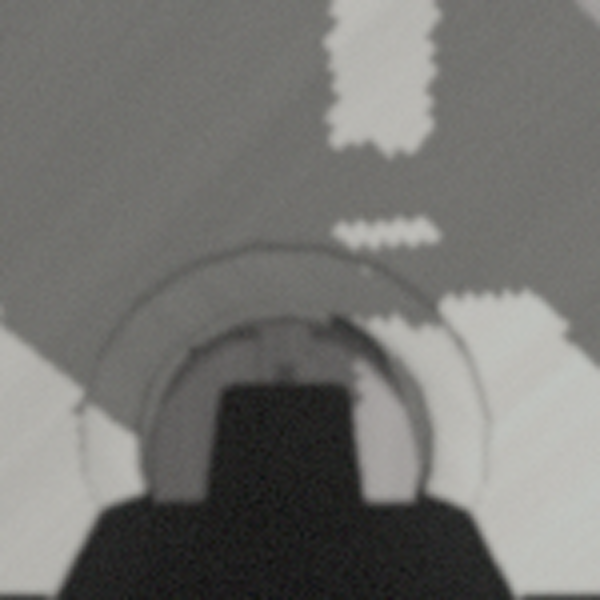

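Emit:
{"api": "carry_out", "payload": {"linear": [[0,0,-0.002],[0,0,-0.004],[0,0,-0.006],[0,0,-0.006]], "roll": [0,0,0,0]}}

```text
clock: 13.85
tool_pos: [0.552, 0.0352, 0.0714]
eef_rot: [-0.314, 0.949, -0.01, -0.005]
contact_force: [-1.0, 0.6, 3.3]
opening: 0.175
```

Emit:
{"api": "carry_out", "payload": {"linear": [[0,0,-0.002],[0,0,-0.004],[0,0,-0.006],[0,0,-0.006]], "roll": [0,0,0,0]}}

```text
clock: 14.18
tool_pos: [0.552, 0.0352, 0.0654]
eef_rot: [-0.314, 0.949, -0.01, -0.005]
contact_force: [-0.9, -0.4, 7.2]
opening: 0.178
```

Emit:
{"api": "carry_out", "payload": {"linear": [[0,0,-0.0015],[0,0,-0.0015],[0,0,-0.0015],[0,0,-0.0015],[0,0,-0.0015],[0,0,-0.0015],[0,0,-0.0015]], "roll": [0,-0.1,-0.2,-0.3,-0.4,-0.5,-0.5]}}

```text
clock: 14.77
tool_pos: [0.5528, 0.0354, 0.0646]
eef_rot: [-0.067, 0.998, -0.009, -0.006]
contact_force: [-0.8, 0.3, 7.7]
opening: 0.176
```

```bash
python3 - <<'E'
from h import *
s=status.get_state();print(s['tool_pos'],s['contact_force'],s['moment'],s['clock'],s['opening'],s['eef_rot'],s['q'][6])
E
```

```text
[0.55280396 0.03541685 0.06456708] [-0.80883515  0.26296084  7.6655985 ] [ 0.09048661  0.14265961 -0.04586933] 14.7667 0.1756574640548507 [-0.06711496  0.99768562 -0.00883273 -0.00640121] 1.0996656410380543
```

Emit:
{"api": "carry_out", "payload": {"linear": [[-0.0005,0,-0.001],[-0.0005,0,-0.001],[-0.0005,0,-0.001],[-0.0005,0,-0.001],[-0.0005,0,-0.001],[-0.0005,0,-0.001],[-0.0005,0,-0.001]], "roll": [-0.1,-0.2,-0.3,-0.4,-0.5,-0.6,-0.6]}}

```text
clock: 15.35
tool_pos: [0.553, 0.0352, 0.0642]
eef_rot: [0.233, 0.972, -0.007, -0.008]
contact_force: [-0.7, -0.9, 7.8]
opening: 0.173
```

```bash
python3 - <<'E'
from h import *
s=status.get_state();print(s['tool_pos'],s['contact_force'],s['moment'],s['clock'],s['opening'],s['eef_rot'],s['q'][6])
p=snapshot('side');im=p['img'][150:240,300:380];cv2.imwrite('pics/c17.png',cv2.resize(im[:,:,::-1],None,fx=6,fy=6,interpolation=2))
E
```

```text
[0.5529962  0.03522067 0.06417835] [-0.65987563 -0.88549929  7.77278741] [-0.07524616  0.15668968 -0.02021957] 15.35 0.17258246633552754 [ 0.23281703  0.97246581 -0.00663531 -0.00790261] 0.725353188865287
```

View pics/c17.png

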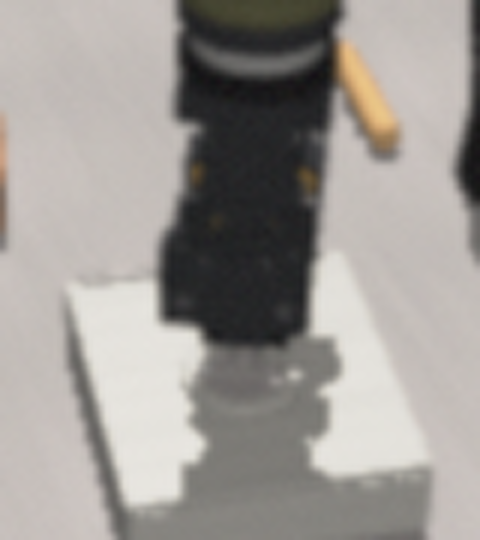

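Emit:
{"api": "carry_out", "payload": {"linear": [[-0.0005,0,-0.001],[-0.0005,0,-0.001],[-0.0005,0,-0.001],[-0.0005,0,-0.001],[-0.0005,0,-0.001],[-0.0005,0,-0.001],[-0.0005,0,-0.001],[-0.0005,0,-0.001]], "roll": [-0.1,-0.2,-0.3,-0.4,-0.5,-0.6,-0.68,-0.68]}}

```text
clock: 16.07
tool_pos: [0.5531, 0.035, 0.0638]
eef_rot: [0.544, 0.839, -0.004, -0.009]
contact_force: [0.1, -0.4, 7.5]
opening: 0.179
```

```bash
python3 - <<'E'
from h import *
s=status.get_state();print(s['tool_pos'],s['contact_force'],s['moment'],s['clock'],s['opening'],s['eef_rot'],s['q'][6]);q=s['eef_rot'];print(-2*np.degrees(np.arctan2(q[0],q[1])))
E
```

```text
[0.55306641 0.0349583  0.06378594] [ 0.11388188 -0.393916    7.53531475] [-0.11906078  0.22025519  0.03141452] 16.0667 0.17884856788336068 [ 0.54382359  0.83914514 -0.00352041 -0.00888525] 0.322123285722825
-65.8920081882509
```

Emit:
{"api": "carry_out", "payload": {"linear": [[-0.0005,0,-0.0008],[-0.0005,0,-0.0008],[-0.0005,0,-0.0008]], "roll": [-0.04,-0.08,-0.08]}}

```text
clock: 16.32
tool_pos: [0.553, 0.0349, 0.0636]
eef_rot: [0.577, 0.817, -0.003, -0.008]
contact_force: [-1.5, -0.1, 6.8]
opening: 0.174
```

```bash
python3 - <<'E'
from h import *
s=status.get_state();print(s['tool_pos'],s['contact_force'],s['moment'],s['clock'],s['opening'],s['eef_rot'],s['q'][6]);q=s['eef_rot'];print(-2*np.degrees(np.arctan2(q[0],q[1])))
E
```

```text
[0.55303968 0.03493399 0.06355656] [-1.48777178 -0.10851365  6.84494832] [-0.1228616   0.28231493  0.4728612 ] 16.3167 0.1742789187068076 [ 0.57675781  0.81686665 -0.00300087 -0.00838414] 0.2749754369502712
-70.4488596602046
```

Torque rose to 0.47 N m, so the stud is at its stop. I'll relax the yaw slightly and lift.

Emit:
{"api": "carry_out", "payload": {"linear": [[0,0,0],[0,0,0.003],[0,0,0.007],[0,0,0.012],[0,0,0.025],[0,0,0.05],[0,0,0.08],[0,0,0.08]], "roll": [0.1,0.12,0.12,0.12,0.12,0.12,0.12,0.12]}}

```text
clock: 16.98
tool_pos: [0.556, 0.0351, 0.1478]
eef_rot: [0.527, 0.85, -0.001, -0.005]
contact_force: [0.5, -0.2, -0.7]
opening: 0.176
```

```bash
python3 stud.py c18; python3 - <<'E'
from h import *
import pickle
p=snapshot('side');im=p['img'][120:240,290:390];cv2.imwrite('pics/c18s.png',cv2.resize(im[:,:,::-1],None,fx=6,fy=6,interpolation=2))
w=pickle.load(open('wl.pkl','rb'));save(w,'w18')
for n,q in (('w',w),('s',p)):
    P=cloud(q,np.ones((400,640),bool));d=np.hypot(P[:,0]-.5522,P[:,1]-.0354)
    print(n,'head',np.median(P[(d<16)&(d<.016)&(P[:,2]<.06),2]),'collar',np.median(P[(d>.023)&(d<.029)&(P[:,2]<.06),2]),'flap',np.median(P[(d>.035)&(d<.05)&(P[:,2]<.06),2]))
E
```

```text
tool [0.556  0.0351 0.1478] F [ 0.5 -0.2 -0.7] t 16.9833 op 0.176 rot [ 0.527   0.8498 -0.0011 -0.0051] qd 0.085
0.0485 494 ((552.1768188476562, 36.22453308105469), 19.734113693237305)
0.0435 2802 ((552.255615234375, 36.205509185791016), 30.84266471862793)
nub px 320.14285714285717 211 214 21 w [0.5494 0.0483 0.1234]
camx [ 0.896  0.444 -0.007]
w head 0.04794538010393187 collar 0.045406212265173995 flap 0.03951628850506669
s head 0.04931832486947596 collar 0.046002132551960895 flap 0.040326021301662296
```

View pics/w18.png

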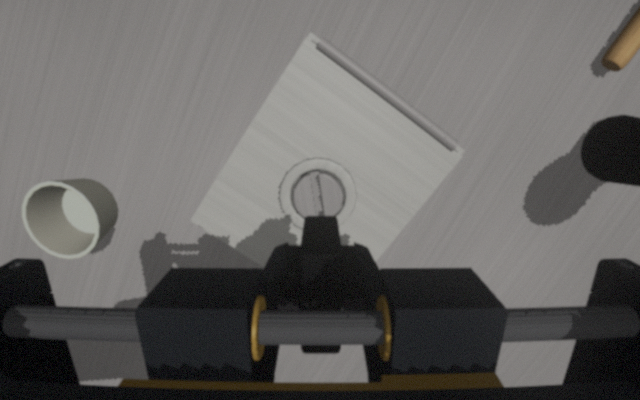

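View pics/c18s.png

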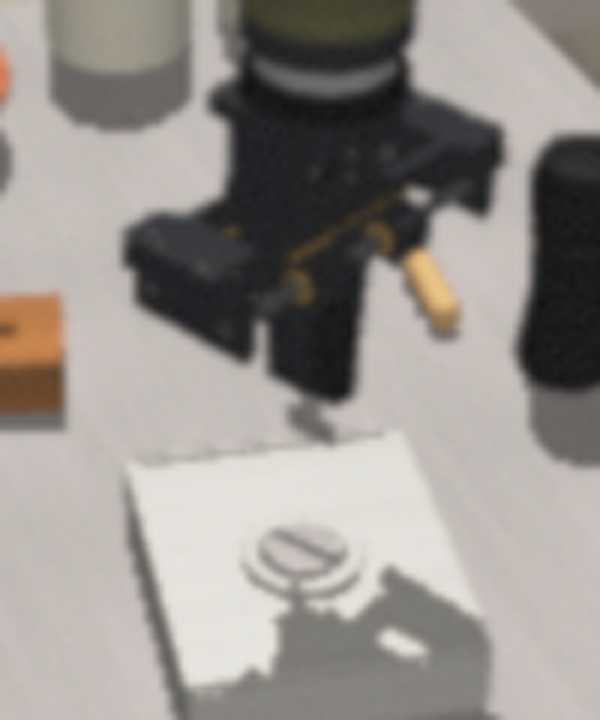

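Stud head is about 3.5 mm lower than it was sprung out, the slot has turned about 90° and the key is out: in its catch. Next I'll locate the dish.

```bash
python3 - <<'E'
from h import *
from scipy.optimize import least_squares
import pickle
s=status.get_state();print(s['tool_pos'],s['clock'])
for n in ('side','top'):
    p=snapshot(n);m=np.zeros((400,640),bool)
    r=cut_out(p,'dish');print(n,[(a['confidence'],a['pixel'],a['region'].sum()) for a in r[:2]])
    R=r[0]['region'];P=cloud(p,R)
    c,(rad)=cv2.minEnclosingCircle(P[(P[:,2]>.025)][:,:2].astype(np.float32));print('rim',c,rad,np.percentile(P[:,2],[1,10,50,90,99]))
    # silhouette ellipse projected to rim plane z=.04
    cn=max(cv2.findContours(R.astype(np.uint8),cv2.RETR_EXTERNAL,cv2.CHAIN_APPROX_NONE)[0],key=len).reshape(-1,2)
    q=atz(p,cn,.04)[:,:2];f=least_squares(lambda x:np.hypot(q[:,0]-x[0],q[:,1]-x[1])-x[2],[.55,-.33,.088],loss='soft_l1',f_scale=.003).x;print('fit',f)
    save(p,n+'19')
E
```

```text
[0.55359281 0.03501854 0.1442585 ] 17.0833
side [(0.87, [397.0, 315.1], np.int64(3964))]
rim (0.5433378219604492, -0.33157584071159363) 0.0891566127538681 [0.00157941 0.00424349 0.00880702 0.03770485 0.04160425]
fit [ 0.54264746 -0.33578661  0.08873607]
top [(0.84, [440.6, 194.7], np.int64(1614))]
rim (0.5414446592330933, -0.3301893472671509) 0.0872323289513588 [-0.00285241  0.00227388  0.0099443   0.03272057  0.04402801]
fit [ 0.54143417 -0.33010911  0.0838738 ]
```

View pics/side19.png

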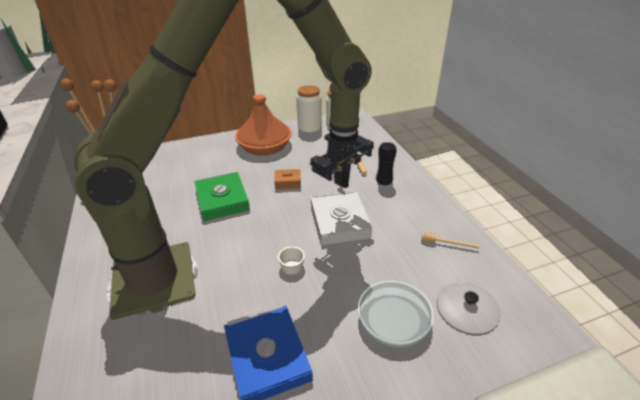

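Emit:
{"api": "carry_out", "payload": {"linear": [[0,-0.03,0.02],[-0.002,-0.07,0.02],[-0.004,-0.11,0.02],[-0.005,-0.15,0.02],[-0.006,-0.19,0.02],[-0.007,-0.23,0.02],[-0.008,-0.26,0.02],[-0.009,-0.29,0.02]], "roll": [0,0,0,0,0,0,0,0]}}

```text
clock: 17.95
tool_pos: [0.5417, -0.2574, 0.1611]
eef_rot: [0.527, 0.85, -0.005, -0.01]
contact_force: [0.4, 0.2, 0.1]
opening: 0.174
```

Emit:
{"api": "carry_out", "payload": {"linear": [[0,-0.03,0],[0,-0.055,0],[0,-0.07,0],[0,-0.07,0],[0,-0.07,0],[0,-0.07,0]], "roll": [0,0,0,0,0,0]}}

```text
clock: 18.45
tool_pos: [0.5421, -0.3246, 0.1605]
eef_rot: [0.526, 0.85, -0.004, -0.011]
contact_force: [0.2, 0.9, -1.0]
opening: 0.176
```

```bash
python3 - <<'E'
from h import *
s=status.get_state();print(s['tool_pos'],s['contact_force'],s['clock'],s['opening'],s['eef_rot'],np.abs(s['qd']).max())
p=snapshot('side');save(p,'s20')
E
```

```text
[ 0.54214108 -0.32458607  0.16045639] [ 0.19769358  0.92106722 -0.9900096 ] 18.45 0.17629795100035653 [ 0.52638332  0.85016379 -0.003762   -0.0113125 ] 0.014053961852848587
```

View pics/s20.png

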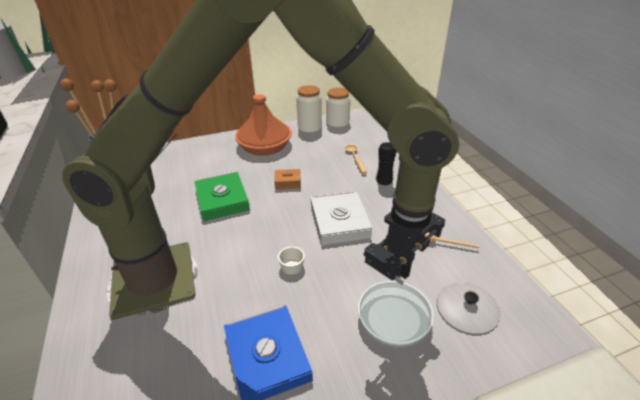

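Emit:
{"api": "carry_out", "payload": {"linear": [[0,-0.006,-0.02],[0,-0.006,-0.045],[0,-0.006,-0.07],[0,-0.006,-0.09],[0,-0.006,-0.105],[0,-0.006,-0.115],[0,-0.006,-0.119],[0,-0.006,-0.119]], "roll": [0,0,0,0,0,0,0,0]}}

```text
clock: 19.17
tool_pos: [0.5425, -0.3289, 0.0411]
eef_rot: [0.525, 0.851, -0.004, -0.012]
contact_force: [-0.0, -0.4, -1.2]
opening: 0.175
```

Emit:
{"api": "carry_out", "payload": {"linear": [[0,0,-0.002],[0,0,-0.0035],[0,0,-0.0035]], "roll": [0,0,0]}}

```text
clock: 19.42
tool_pos: [0.543, -0.3289, 0.0383]
eef_rot: [0.525, 0.851, -0.003, -0.011]
contact_force: [0.3, -0.0, -0.5]
opening: 0.177
```

```bash
python3 - <<'E'
from h import *
s=status.get_state();print(s['tool_pos'],s['contact_force'],s['clock'],s['opening'],np.abs(s['qd']).max())
p=snapshot('side');save(p,'s21');im=p['img'][200:350,330:470];cv2.imwrite('pics/c21.png',cv2.resize(im[:,:,::-1],None,fx=5,fy=4,interpolation=2))
E
```

```text
[ 0.54298078 -0.32889161  0.03829768] [ 0.28428329 -0.04103039 -0.49748229] 19.4167 0.17699220846382716 0.005537613299841866
```

View pics/c21.png

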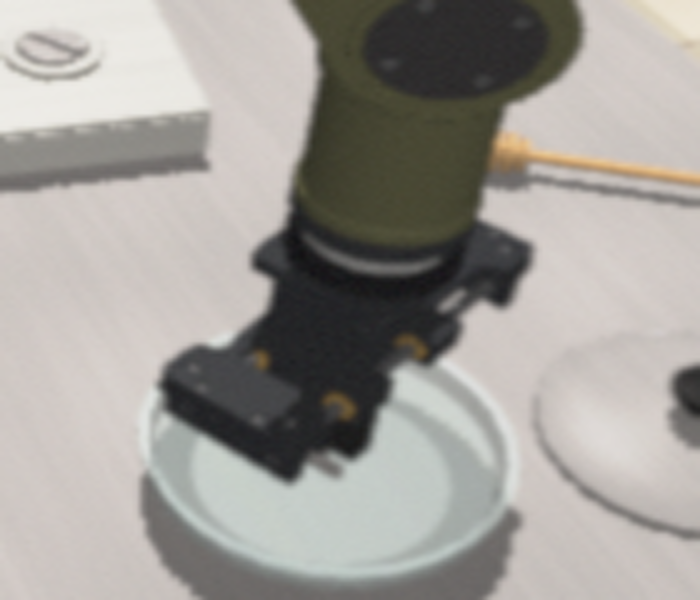

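Emit:
{"api": "carry_out", "payload": {"linear": [[0,0,-0.0015],[0,0,-0.003],[0,0,-0.003]], "roll": [0,0,0]}}

```text
clock: 19.72
tool_pos: [0.5428, -0.3291, 0.0352]
eef_rot: [0.525, 0.851, -0.004, -0.011]
contact_force: [-0.7, -0.1, -0.3]
opening: 0.176
```

Emit:
{"api": "carry_out", "payload": {"linear": [[0,0,-0.001],[0,0,-0.002],[0,0,-0.002]], "roll": [0,0,0]}}

```text
clock: 19.97
tool_pos: [0.5429, -0.3292, 0.0342]
eef_rot: [0.525, 0.851, -0.004, -0.011]
contact_force: [-2.0, 1.6, 5.8]
opening: 0.174
```

The key's foot is on the dish floor (5.8 N). I'll lighten the grip and drag it sideways a little so the key tilts between the pads before I release it.

Emit:
{"api": "carry_out", "payload": {"linear": [[0,0,0],[0.002,-0.004,0],[0.004,-0.008,-0.001],[0.006,-0.012,-0.002],[0.008,-0.016,-0.003],[0.01,-0.02,-0.005],[0.012,-0.024,-0.007],[0.014,-0.028,-0.009]], "roll": [0,0,0,0,0,0,0,0], "grip_force": 4}}

```text
clock: 20.63
tool_pos: [0.5574, -0.358, 0.0251]
eef_rot: [0.526, 0.851, -0.004, -0.011]
contact_force: [0.7, 1.6, 2.7]
opening: 0.183
```

```bash
python3 - <<'E'
from h import *
s=status.get_state();print(s['tool_pos'],s['contact_force'],s['clock'],s['opening'],np.abs(s['qd']).max())
p=snapshot('side');save(p,'s22');im=p['img'][200:370,330:470];cv2.imwrite('pics/c22.png',cv2.resize(im[:,:,::-1],None,fx=5,fy=3.5,interpolation=2))
p=snapshot('wrist');save(p,'w22')
E
```

```text
[ 0.55741026 -0.35797746  0.02506038] [0.74188117 1.63592956 2.65525902] 20.6333 0.18258131196263164 0.15355968537629275
```

View pics/c22.png

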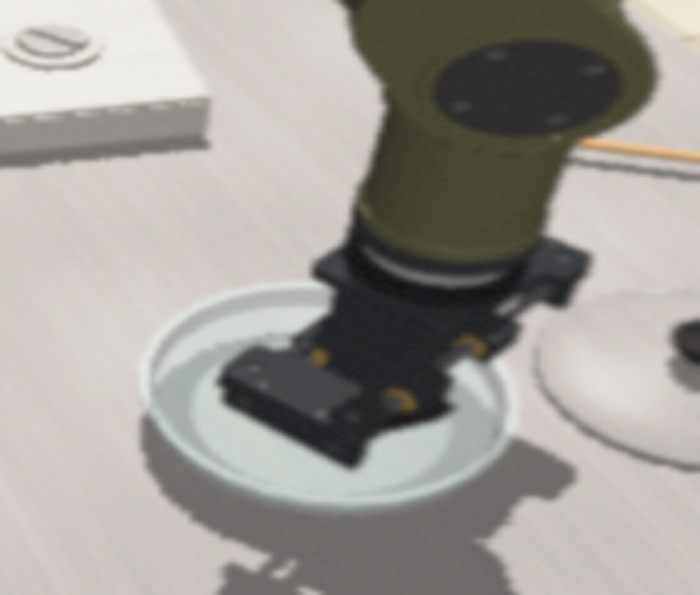

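View pics/w22.png

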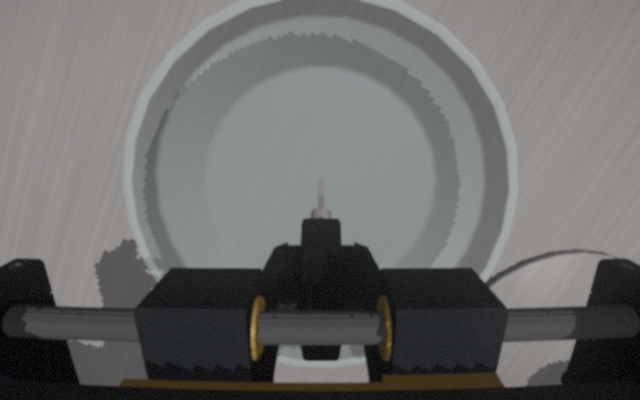

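Emit:
{"api": "carry_out", "payload": {"linear": [[0.001,-0.002,-0.002],[0.002,-0.004,-0.004],[0.003,-0.006,-0.006],[0.004,-0.008,-0.008],[0.0045,-0.009,-0.01],[0.0045,-0.009,-0.01]], "roll": [0,0,0,0,0,0]}}

```text
clock: 21.23
tool_pos: [0.5621, -0.3682, 0.0143]
eef_rot: [0.526, 0.85, -0.004, -0.01]
contact_force: [-0.0, -0.5, 1.9]
opening: 0.182
```

```bash
python3 - <<'E'
from h import *
s=status.get_state();print(s['tool_pos'],s['contact_force'],s['clock'],s['opening'],np.abs(s['qd']).max())
p=snapshot('wrist');save(p,'w23')
E
```

```text
[ 0.56214968 -0.3681652   0.01431848] [-0.04181918 -0.50109725  1.91179928] 21.2333 0.18154103604950683 0.008767582931125492
```

View pics/w23.png

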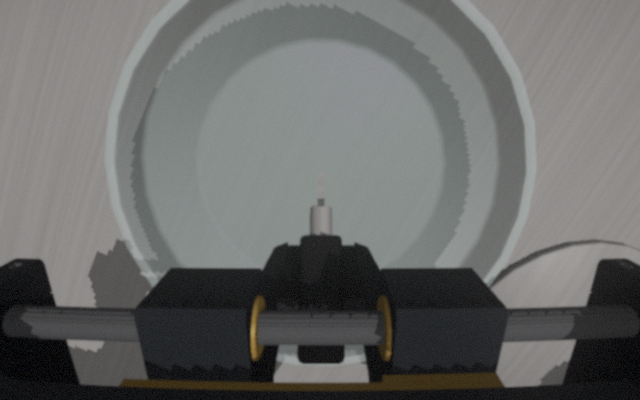

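Emit:
{"api": "carry_out", "payload": {"linear": [[0,0,0],[0,0,0],[0,0,0],[0,0,0],[0,0,0],[0,0,0]], "roll": [0,0,0,0,0,0], "gripper": 0.42}}

```text
clock: 21.78
tool_pos: [0.562, -0.3677, 0.0144]
eef_rot: [0.526, 0.851, -0.004, -0.01]
contact_force: [-0.3, 0.4, -0.4]
opening: 0.422
```

```bash
python3 - <<'E'
from h import *
s=status.get_state();print(s['tool_pos'],s['contact_force'],s['clock'],s['opening'],np.abs(s['qd']).max())
p=snapshot('wrist');save(p,'w24')
E
```

```text
[ 0.56195845 -0.36771787  0.01435815] [-0.26908689  0.36872395 -0.38058999] 21.7833 0.42213229931939705 0.002934667166904355
```

View pics/w24.png

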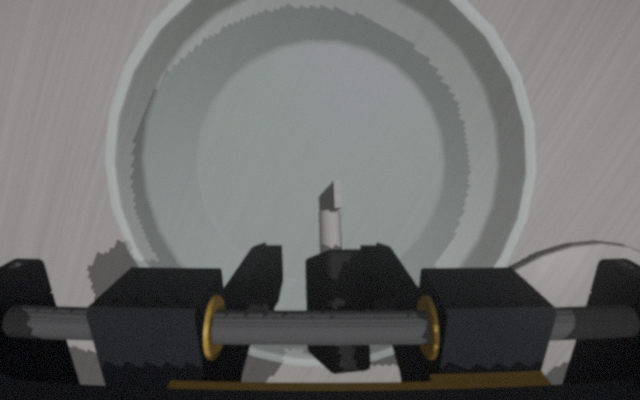

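Emit:
{"api": "carry_out", "payload": {"linear": [[0.004,0.002,0],[0.004,0.002,0.005],[0.004,0.002,0.015],[0.004,0.002,0.03],[0.004,0.002,0.05],[0.0,0.03,0.08],[0.0,0.06,0.11],[0.0,0.08,0.14]], "roll": [0,0,0,0,0,0,0,0]}}

```text
clock: 22.5
tool_pos: [0.5618, -0.2853, 0.1569]
eef_rot: [0.526, 0.851, -0.003, -0.01]
contact_force: [1.6, 0.6, 0.7]
opening: 0.419
```

Emit:
{"api": "carry_out", "payload": {"linear": [[0,0.04,0.03],[0,0.08,0.05],[0,0.1,0.05],[0,0.1,0.05],[0,0.1,0.05]], "roll": [0,0,0,0,0]}}

```text
clock: 22.92
tool_pos: [0.5629, -0.1828, 0.2093]
eef_rot: [0.524, 0.852, -0.002, -0.009]
contact_force: [0.5, -0.1, 0.5]
opening: 0.422
```

```bash
python3 - <<'E'
from h import *
s=status.get_state();print(s['tool_pos'],s['contact_force'],s['clock'],s['opening'],np.abs(s['qd']).max())
p=snapshot('side');save(p,'s25')
for q in ('key_mid','dish','stud'):
    for a in tip_of(p,q)[:3]: print(q,np.round(a['pixel']),round(a['confidence'],2),np.round(pts(p,a['pixel'])[0],3))
R=cut_out(p,'dish')[0]['region'];P=cloud(p,R);print('rim',cv2.minEnclosingCircle(P[(P[:,2]>.025)][:,:2].astype(np.float32)))
k=cut_out(p,'key')
for a in k[:2]:
    Q=cloud(p,a['region']);print('key',a['confidence'],a['pixel'],a['region'].sum(),Q.mean(0),Q.min(0),Q.max(0))
P=cloud(p,np.ones((400,640),bool));d=np.hypot(P[:,0]-.5522,P[:,1]-.0354)
print('head',np.median(P[(d<.016)&(P[:,2]<.06),2]),'flap',np.median(P[(d>.035)&(d<.05)&(P[:,2]<.06),2]))
f=P[(d>.035)&(d<.07)&(P[:,2]>.03)&(P[:,2]<.045)];print('flap n',np.linalg.svd(f-f.mean(0))[2][2])
im=p['img'][180:370,300:470];cv2.imwrite('pics/c25.png',cv2.resize(im[:,:,::-1],None,fx=4,fy=3.1,interpolation=2))
E
```

```text
[ 0.56293112 -0.18280879  0.20934103] [ 0.47470699 -0.07427711  0.46600615] 22.9167 0.4217502352173737 0.05833412712682931
key_mid [408. 320.] 0.91 [ 0.565 -0.359  0.025]
key_mid [467. 308.] 0.54 [ 0.716 -0.377  0.022]
dish [394. 318.] 0.82 [ 0.545 -0.333  0.007]
dish [343. 225.] 0.26 [ 0.54  -0.019  0.042]
stud [442. 245.] 0.66 [ 0.796 -0.157 -0.002]
stud [338. 212.] 0.55 [0.545 0.029 0.049]
stud [218. 190.] 0.39 [0.22  0.271 0.048]
rim ((0.44221389293670654, 0.5767641067504883), 0.1127103865146637)
key 0.77 [409.9, 318.2] 469 [ 0.57653374 -0.35763239  0.02304383] [ 0.54044727 -0.39031608  0.00393173] [ 0.60900809 -0.31728625  0.03635283]
head 0.048544720105572425 flap 0.040423220963263895
flap n [ 8.07455651e-04  2.44359262e-03 -9.99996688e-01]
```

View pics/s25.png

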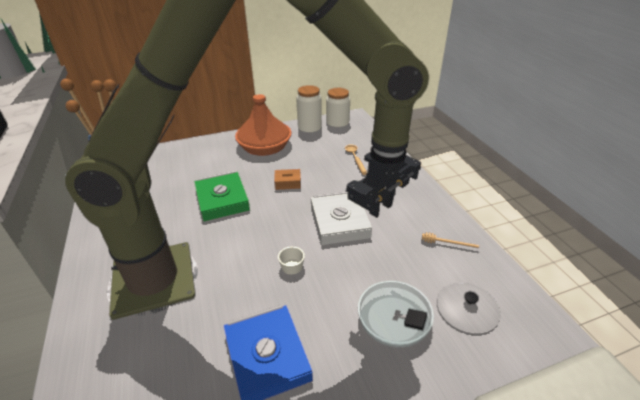

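View pics/c25.png

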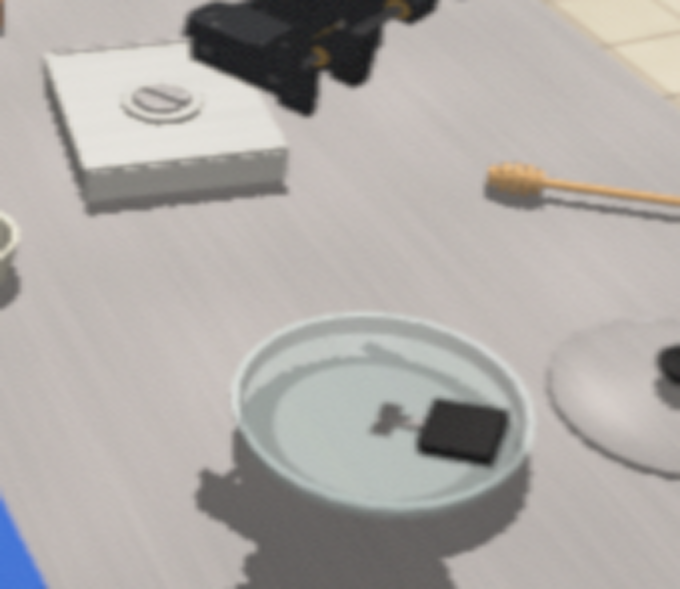

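The key lies in the dish (grip at (415,319) in the side view), the stud head is at 48.5 mm, the flap is level and the gripper is clear. Handing in.

```bash
python3 -c "
from plant import finish_job,status
print(finish_job(), status.get_state()['clock'])"
```

```text
the job is handed in; nothing more can be done
the job is handed in; nothing more can be done
```

I folded the flap flat, turned the stud a quarter turn clockwise into its catch with the key, and left the key lying in the glass dish. I handed the job in at about 23 s. No verdict is reported, so the results below are my own checks.

**Last checks:**
- **Flap:** level, with its outer face at 40 mm.
- **Stud:** head at about 48.5 mm, against 52 mm when sprung out. That is about 3.5 mm of press. Its slot has turned about 90°, and I felt the stop at 0.47 N m.
- **Key:** lying in the dish, about 35 mm from the dish's centre and 25 mm above the ledge. I set its foot on the dish floor and tilted it by dragging before I let go.
- **Bystanders:** they look unmoved in the side picture, and the arm is clear of everything. I did not measure their positions.

**What failed or disagreed:**
- **Fingertip height:** both cameras put the real fingertips about 11 mm above the reported TCP, not 19 mm below it as stated. My first push therefore passed over the flap without touching it. I worked with the measured offset after that, and later contacts agreed with it.
- **Pressing force:** the last push on the flap reached 107 N at the wrist, against the 120 N limit, and I backed off at once. The 40 N limit covers only the arm and the gripper's body. The fingertips made that contact as far as I could see, but I cannot confirm how it is judged.
- **Dish re-check:** the final outline of the dish picked up the tagine instead, so I discarded it. The network's point for the dish matched its earlier place to within a few mm.

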